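Pry open a denture flask and sweep up the plaster

ROBOT

A 6-joint arm with a two-finger parallel gripper is mounted at the origin on the work surface. World frame = base frame: x ahead of the robot, y to its left, z up, the work surface at z = 0. Lengths are in m, angles in degrees, forces in N, time in s.
With the tool pointing down it reaches from about 0.4 to 0.825 m from the base axis. Payload 7 kg.
Tool frame: the origin (TCP) lies at the very end of the fingers, on their centre line; the grasp point (between the pads) lies 19 mm behind it (ctrl.pinch_z is the distance from the TCP to the grasp point, in m); z points along the fingers, x is the direction in which the jaws open and shut, and the axes are right-handed (so a half turn about z gives the same grasp; the last joint's range is limited). The gripper opens to 88 mm and grips with 3 to 60 N. Pads are 19 mm wide; open, the fingers measure 130 mm over their backs; the gripper's body (78 mm by 193 mm) begins 47 mm behind the grasp point.
Start: joints at [88.356, 20.546, 0.682, 0, -70.136, -16.507], TCP at [0.21, 0.641, 0.227] pointing down, gripper open.
Joint ranges: [-176.03, 176.03], [-82.01, 121.73], [-58.28, 71.71], [-173.87, 95.51], [-174.79, -0.11], [-173.66, 173.66]. Speed limits (degrees/s): [136.94, 136.94, 172.46, 180, 180, 180].

INTERFACE

Orientations are given as [roll, pitch, yaw] about the fixed x, y, z axes, in that order (R = Rz(yaw) Ry(pitch) Rx(roll)).
In Python, from plant import ctrl gives the robot as it stands.
- The arm moves only by the tool carry_out, never from a script. Its argument "increments" is a list of rows, each a list of 7 numbers: the turn, a rotation vector about the world's x, y, z in degrees, then the shift along the world's x, y, z in mm, then the closure, from 0 (fully open) to 1 (shut). In form: [[ax, ay, az, dx, dy, dz, grip], ...]. A call has 1 to 20 rows; each row is the pose to reach, as a shift and turn from the pose commanded when the call began; what a row does not reach only later rows make up. A row lasts 1/8 s, in which the tool goes at most 62.5 mm and 10.7 degrees, less where a joint would pass 70% of its speed; a pose out of reach is approached as far as the arm can. A call with a gripper value outside its range is refused whole. The fingers move at their own pace and stop on an object; the grip force is fixed at half the most. Time passes only in rows, so rows that repeat a pose let the fingers close. It gives the time, the measured TCP pose, the force and the opening at its end, in the units of the state.
- ctrl.get_obs(): the state, without advancing time (a new reading comes with each control period).
- ctrl.snapshot(name): name is "scene" or "top" or "wrist"; returns a dict with "pixels" (420x560x3 uint8, blue, green, red), "intrinsics" (3x3 intrinsics, pixels), "rvec" (rotation vector, rad) and "tvec" (3), from world to camera coordinates, as OpenCV has them; the wrist camera has in their place "hand_eye" (4x4, takes a point from camera to tool coordinates, whose origin is the TCP and whose axes are the tool frame's). Camera axes: x right, y down, z forward; pixel columns grow to the right and rows downward; lengths in m; the calibration is good to about 2 mm. A picture is of the moment at which its call begins: read the wrist's pose just before it. There is no depth.
- ctrl.close_job(): hands the job in, once; it reports no verdict.
Trained networks look in a picture, given as the dict that the camera call returned (one of the last four; its "shot" number tells which), for a name from the list of things; names that differ only in an ending like _2 or _b are one class to them, and where a whole thing is asked for, a point or a joint stands for the part that bears it (a point fixed in the world has none). Each returns a list of dicts, best first, with "confidence" (0 to 1); they miss things now and then, are a little off and sometimes report something else, mostly with a low value. They report only what shows in the picture. A call takes as long as a camera call. They do not tell look-alikes from the thing itself.
- ctrl.search_frame(picture, label): "centre" ([x, y, z] in m, in world coordinates, good to about 4 mm: the middle of the surface that is visible of it).
- ctrl.outline_of(picture, label): "pixels" (420x560 bool, what is visible of it).
The state is a dict: "clock": time; "joint_pos": joint angles; "qvel": joint speeds; "tau": joint torques, N m; "tool_pos": TCP position; "orientation": TCP orientation; "force": force on the tool from outside, world axes, zero at the start; "moment": the same for the moment, N m; "opening": finger opening in m.
Only numpy, scipy, OpenCV 4.12 (cv2) and the standard library are available. Lean on these libraries where they do the work, as an engineer would, in place of code of your own. Each camera call takes 0.05 s, during which the arm holds its last target. There are 200 camera calls.

TASK

Get the stuck denture flask open: stand the fulcrum block in front of the flask's prying lip, lever the upper half up by at least 10 mm with the pry bar laid over the block (it stays up), and lay the bar back in its cradle. Only then sweep every plaster lump off the bed with the brush into the blue scrap pan, which must stand square on the green mark for this and afterwards, with the lumps in it, square on its yellow parking mark; slide it along the bench, never lift it. Finish with the brush standing on its mat, lined up with it, and the block standing on its rubber pad; do not touch the upper flask half or the lumps with the robot itself, and leave the other things where they are.

Things in the scene. Friction and masses are not known exactly. Their poses are not given: they have to be found in the camera images.
- station: the deflasking station, fixed (place and yaw vary); origin on the bench. On its axes: a grey sweeping bed (see point bed) at x -78..78, y -185..35 mm, and beyond it a metal flask: brass lower half x -50..50, y 45..145 mm, 92 mm high, the upper half sitting on it, guided by four pillars that stand up to 162 mm
- flask_top (a joint): height in m by which the flask's upper half (bare aluminium, 100 x 100 x 36 mm) has been raised; 0 = shut, 0.030 = stop. It needs about 32 N upward at its lip to creep up its tight guide pillars, moved slowly, and stays where it is left
- flask_lip (a point): middle of the outer lower edge of the dark steel prying lip of the flask's upper half; at the start 92 mm above the bench, on the station's axes at x = 0, y = 170 mm. The lip is 80 mm wide (station x), 12 mm thick, sticks out 25 mm in station +y beyond the flask, and has free space below it down to the bench
- bed (a point): centre of the sweeping bed's top face (50 mm high, at station x 0, y -75 mm). Walls (8 mm thick, top 72 mm high) stand along station x = +-74 mm (140 mm apart, y -210..35) and at y = 40 mm; the -y edge is open, with a 4 mm chute lip (underside 46 mm high, top flush with the bed) reaching out to station y = -210 mm
- catch_mark (a point): on the bench, centre of the green painted outline beside the bed's open edge, where the pan's centre belongs during the sweeping; axes as the station's
- park_mark (a point): on the bench, centre of the yellow painted outline, the pan's parking place, 100 mm from the green mark in station -x; axes as the station's. The pan starts near it
- pan: blue open scrap pan, 170 (its x) x 140 (its y) x 35 mm high, walls and floor 4 mm, about 0.5 kg; origin under its centre; a black stub handle 18 mm wide (y) runs along its x from x = -84 to -126 mm, its faces 31 to 49 mm high. On either mark its +y side passes 20 mm under the chute lip and its axes match the station's
- block: steel fulcrum block, 50 (its x) x 40 (its y) mm, 78 mm high, the top a round ridge of 12 mm radius running along its x; 0.7 kg; origin under its centre
- block_pad: black rubber pad on which the block is kept, 90 (its x) x 80 x 3 mm, fixed; origin on the bench under its centre
- bar: flat steel pry bar, 265 mm long, 22 mm wide (y), 10 mm thick (z); origin on its centre line at mid thickness; toe tip at x = +125 mm (last 20 mm 8 mm thick), orange handle sleeve (26 mm wide, 14 mm thick) at x -140..-34 mm; 0.32 kg, centre of mass within 40 mm of the origin towards the handle
- rest: grey cradle for the pry bar, fixed; origin on the bench under its centre. The bar lies along its x axis, toe towards +x, the bar's origin 47 mm above the cradle's, on two posts (12 mm thick, at x = 60 and -125 mm, tops 42 and 40 mm high) whose cheeks leave a 44 mm wide slot and rise 16 mm higher
- brush: block brush standing on its bristles: bristles 110 (its x) x 30 (its y) x 40 mm, stiff, then wooden back to 60 mm, then a wooden grip 90 (x) x 22 (y) mm from 60 to 100 mm high; 0.16 kg; origin under its centre
- brush_mat: white mat for the brush, 140 (its x) x 60 x 3 mm, fixed; origin on the bench under its centre; the brush stands on it with its x along the mat's x, either way round
- chunk1: a lump of set plaster, some 36 x 30 x 26 mm, 0.05 kg, lying on the sweeping bed; origin at the middle of its underside at the start. Two to four such lumps are there; an absent one reads None
- chunk2: a lump of set plaster, some 36 x 30 x 26 mm, 0.05 kg, lying on the sweeping bed; origin at the middle of its underside at the start. Two to four such lumps are there; an absent one reads None
- chunk3: a lump of set plaster, some 36 x 30 x 26 mm, 0.05 kg, lying on the sweeping bed; origin at the middle of its underside at the start. Two to four such lumps are there; an absent one reads None
- chunk4: a lump of set plaster, some 36 x 30 x 26 mm, 0.05 kg, lying on the sweeping bed; origin at the middle of its underside at the start. Two to four such lumps are there; an absent one reads None
- bowl: bystander: green rubber mixing bowl, 120 mm wide, 65 mm high; origin at its middle on the underside
- screw: bystander: brass articulator screw, 72 mm long, lying; origin at its middle on the underside
- shade_holder: bystander: opalescent shade tab holder, 110 x 34 x 48 mm; origin at its middle on the underside
- burr_stand: bystander: red anodized burr stand, 68 mm wide, 57 mm high; origin at its middle on the underside
- jar: bystander: white lidded jar, 76 mm wide, 90 mm high; origin at its middle on the underside
Things that resemble listed ones, but are neither listed nor needed, are in the scene too. Of the things that look like the brush_mat, take the one that is farthest to the robot's left at the start. Of the things shaped like the block_pad, the black one is meant.

How it is judged (in metres and radians):
On the way, in this order (a step that is already met when the one before it is completed fails the run):
1. the flask's upper half is levered up over 10 mm with the bar bearing on the block (value of joint flask_top above 0.01 m and contact force between bar and block above 1 N), for 0.1 s.
2. the bar is back in its cradle (to 33 mm) (horizontal distance between bar and rest below 0.033 m and z of bar in the frame of rest below 0.054 m), for 0.2 s.
3. after that, the brush pushes a plaster lump ((contact force between brush and chunk1 above 0.03 N or contact force between brush and chunk2 above 0.03 N or contact force between brush and chunk3 above 0.03 N or contact force between brush and chunk4 above 0.03 N)).
4. all plaster lumps lie in the pan, standing on the green mark (x of pan in the frame of catch_mark between -0.02 and 0.02 m and y of pan in the frame of catch_mark between -0.015 and 0.015 m and angle between the x axis of pan and the x axis of catch_mark, either way round below 0.15 rad and x of chunk1 in the frame of pan between -0.085 and 0.085 m and y of chunk1 in the frame of pan between -0.07 and 0.07 m and z of each of chunk1, chunk2, chunk3, chunk4 in the frame of pan below 0.05 m and x of chunk2 in the frame of pan between -0.085 and 0.085 m and y of chunk2 in the frame of pan between -0.07 and 0.07 m and x of chunk3 in the frame of pan between -0.085 and 0.085 m and y of chunk3 in the frame of pan between -0.07 and 0.07 m and x of chunk4 in the frame of pan between -0.085 and 0.085 m and y of chunk4 in the frame of pan between -0.07 and 0.07 m), for 0.2 s.
At the end, for the whole second after the job is handed in: Flask up over 10 mm; pan on the yellow mark to 20 mm (x), 15 mm (y), 0.15 rad; all lumps at rest in it, below 50 mm; bar in its cradle to 30 mm lengthwise, 15 mm across, 0.12 rad; brush upright on its mat to 20 mm, 0.25 rad; block upright on its pad to 25 mm (value of joint flask_top above 0.01 m and x of pan in the frame of park_mark between -0.02 and 0.02 m and y of pan in the frame of park_mark between -0.015 and 0.015 m and angle between the x axis of pan and the x axis of park_mark, either way round below 0.15 rad and x of chunk1 in the frame of pan between -0.085 and 0.085 m and y of chunk1 in the frame of pan between -0.07 and 0.07 m and z of each of chunk1, chunk2, chunk3, chunk4 in the frame of pan below 0.05 m and x of chunk2 in the frame of pan between -0.085 and 0.085 m and y of chunk2 in the frame of pan between -0.07 and 0.07 m and x of chunk3 in the frame of pan between -0.085 and 0.085 m and y of chunk3 in the frame of pan between -0.07 and 0.07 m and x of chunk4 in the frame of pan between -0.085 and 0.085 m and y of chunk4 in the frame of pan between -0.07 and 0.07 m and linear speed of each of chunk1, chunk2, chunk3, chunk4 below 0.02 m/s and x of bar in the frame of rest between -0.03 and 0.03 m and y of bar in the frame of rest between -0.015 and 0.015 m and z of bar in the frame of rest below 0.054 m and angle between the x axis of bar and the x axis of rest, either way round below 0.12 rad and horizontal distance between brush and brush_mat below 0.02 m and angle between the x axis of brush and the x axis of brush_mat, either way round below 0.25 rad and angle between brush's own z axis and vertical below 0.06 rad and height (world z) of each of brush, block below 0.008 m and angle between block's own z axis and vertical below 0.1 rad and horizontal distance between block and block_pad below 0.025 m); the robot touches nothing.
It fails at once if the pan is lifted off the bench or tipped (more than 8 mm or 0.12 rad) (height (world z) of pan above 0.008 m or angle between pan's own z axis and vertical above 0.12 rad).
It fails at once if the robot itself pushes on the flask's upper half (over 3 N) (contact force between any of the fingers, the arm and flask_top above 3 N).
It fails at once if the robot itself handles a plaster lump (over 1.5 N) (contact force between any of the fingers, the arm and chunk1 above 1.5 N or contact force between any of the fingers, the arm and chunk2 above 1.5 N or contact force between any of the fingers, the arm and chunk3 above 1.5 N or contact force between any of the fingers, the arm and chunk4 above 1.5 N).
It fails at once if a bystander is moved over 30 mm (distance of any of bowl, screw, shade_holder, burr_stand, jar from where it was at the start of the episode above 0.03 m).
Of chunk1, chunk2, chunk3, chunk4 only 2 to 4 are there at a start; the rules pass over those that are not, and their reading is None.
At some moment in a run one of chunk1, chunk2, chunk3, chunk4, pan may be knocked a few centimetres aside while the robot is not near it.
It also fails if it takes over 200 s, if anything falls off the work surface, if the arm or the gripper's body presses on something with over 40 N, if the wrist force passes 120 N, or if a joint passes its speed limit or range.

## Working session

There is one attempt and no reset: what is moved stays moved. The work goes in short steps, Python scripts to look and compute and a tool call to move; the robot and the scene stay as the last step left them, time stands still between calls to the robot, and variables do not carry over. Pictures are saved under pics/ and viewed, about 12 in all and at most 16, crops included, and the job is handed in when it is done.

Besides the shell and the picture viewer there is one more tool, called after "Request:" by a JSON object that holds its "api" and its "payload". carry_out: Moves the arm, as the interface text tells. Its arguments: {"type":"object","properties":{"increments":{"type":"array"}},"required":["increments"]}

```bash
ls; mkdir -p pics; cat > h.py <<'E'
import numpy as np, cv2
from scipy.spatial.transform import Rotation as R
from plant import ctrl
def snap(n):
    o=ctrl.get_obs(); s=ctrl.snapshot(n)
    if n=='wrist':
        T=np.eye(4); T[:3,:3]=R.from_euler('xyz',o['orientation'],degrees=True).as_matrix(); T[:3,3]=o['tool_pos']
        W=np.linalg.inv(T@np.array(s['hand_eye'])); 
    else:
        W=np.eye(4); W[:3,:3]=cv2.Rodrigues(np.array(s['rvec'],float))[0]; W[:3,3]=np.ravel(s['tvec'])
    s['W']=W; return s
def proj(s,P):
    P=np.atleast_2d(P); c=P@s['W'][:3,:3].T+s['W'][:3,3]; u=c@np.array(s['intrinsics']).T; return u[:,:2]/u[:,2:]
def ray(s,uv,z):
    uv=np.atleast_2d(uv).astype(float); d=np.c_[uv,np.ones(len(uv))]@np.linalg.inv(s['intrinsics']).T
    Rm=s['W'][:3,:3]; C=-Rm.T@s['W'][:3,3]; d=d@Rm; return C+d*((z-C[2])/d[:,2:])
def rect(m):
    c=max(cv2.findContours(m.astype(np.uint8),0,2)[0],key=cv2.contourArea); return c[:,0,:]
def fitrect(s,m,z):
    p=ray(s,rect(m),z)[:,:2].astype(np.float32)*1000
    (c,sz,a)=cv2.minAreaRect(p); return np.round(c,1),np.round(sz,1),round(a,1)
def save(n,im): cv2.imwrite('pics/'+n+'.png',im)
E
python3 - <<'E'
from h import *
a=snap('scene');b=snap('top')
save('scene',a['pixels']);save('top',cv2.resize(b['pixels'],(784,588)))
o=ctrl.get_obs();print({k:np.round(v,3) for k,v in o.items()})
for s in(a,b):
  print('cam',-s['W'][:3,:3].T@s['W'][:3,3])
  for n in 'station flask_top pan block block_pad bar rest brush brush_mat chunk1 bowl screw shade_holder burr_stand jar'.split():
    r=ctrl.search_frame(s,n); print(n,[(np.round(x['centre'],3).tolist(),round(x['confidence'],2),proj(s,x['centre']).round().tolist()[0]) for x in r])
E
```

```text
pics
{'clock': np.float64(0.1), 'joint_pos': array([ 8.8356e+01,  2.0587e+01,  6.3800e-01, -1.7000e-02, -7.0135e+01,
       -1.6508e+01]), 'qvel': array([-0.005,  0.004,  0.081,  0.114, -0.039, -0.043]), 'tau': array([-1.0000e-03, -5.8416e+01,  2.9375e+01,  7.0160e+00,  1.0000e-02,
       -0.0000e+00]), 'tool_pos': array([0.21 , 0.641, 0.226]), 'orientation': array([-1.79992e+02, -8.50000e-02, -1.08158e+02]), 'force': array([-0.529, -0.276, -0.148]), 'moment': array([-0.042,  0.013,  0.021]), 'opening': np.float64(0.088)}
cam [1.20715638 0.1377941  0.8973897 ]
station [([0.62, -0.061, 0.052], 0.93, [269.0, 247.0])]
flask_top [([0.598, 0.061, 0.132], 0.87, [325.0, 230.0]), ([0.62, -0.057, 0.047], 0.67, [271.0, 249.0])]
pan [([0.497, -0.336, 0.005], 0.95, [183.0, 199.0])]
block [([0.453, -0.11, 0.066], 0.67, [269.0, 188.0])]
block_pad [([0.428, -0.09, -0.002], 0.74, [280.0, 200.0]), ([0.253, -0.397, 0.0], 0.62, [198.0, 138.0])]
bar [([0.448, 0.268, 0.056], 0.56, [422.0, 220.0])]
rest [([0.455, 0.248, 0.006], 0.72, [409.0, 233.0]), ([0.448, 0.268, 0.054], 0.32, [422.0, 220.0])]
brush [(
[... 1189 characters left out ...]
.0]), ([0.509, -0.326, 0.003], 0.23, [359.0, 213.0])]
rest [([0.446, 0.247, 0.007], 0.66, [183.0, 233.0])]
brush [([0.424, 0.056, 0.103], 0.52, [239.0, 239.0])]
brush_mat [([0.447, 0.056, 0.004], 0.71, [242.0, 233.0]), ([0.264, -0.226, -0.002], 0.66, [329.0, 289.0])]
chunk1 [([0.57, -0.174, 0.077], 0.61, [313.0, 192.0]), ([0.56, -0.118, 0.079], 0.58, [295.0, 195.0]), ([0.591, -0.075, 0.047], 0.41, [282.0, 186.0])]
bowl [([0.794, -0.152, 0.028], 0.81, [305.0, 125.0])]
screw []
shade_holder [([0.775, 0.088, 0.011], 0.78, [232.0, 133.0])]
burr_stand [([0.749, 0.298, 0.026], 0.85, [167.0, 140.0]), ([0.584, 0.062, 0.125], 0.23, [236.0, 186.0])]
jar [([0.574, -0.468, 0.092], 0.66, [409.0, 189.0])]
```

View pics/scene.png

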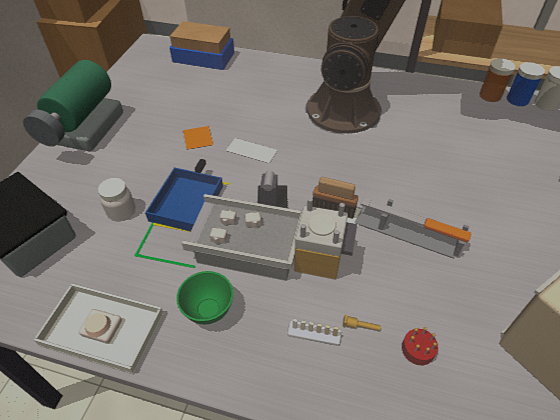

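View pics/top.png

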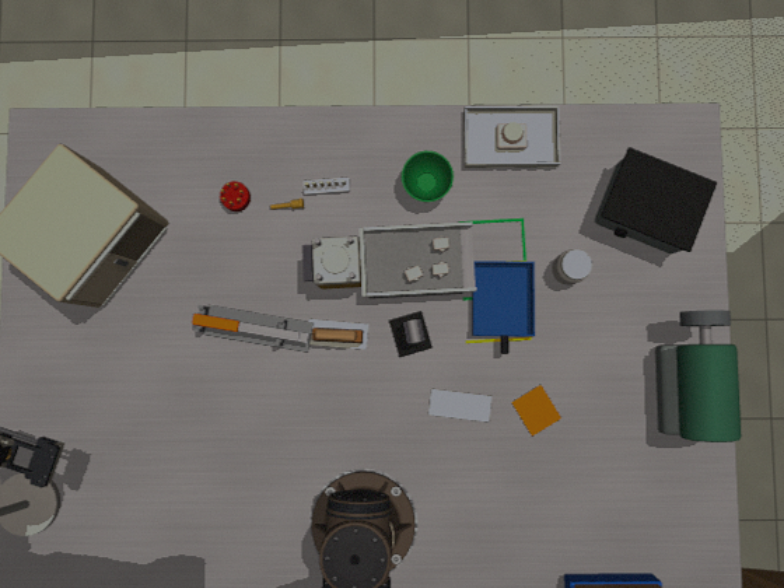

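Candidates:
- Mats: one under the brush at scene (336,205) and a white one at (252,151). The leftmost is the one under the brush.
- Pads: black under the block at (272,197), and an orange one at (198,138). The black one is meant.
- Bar: at (422,220).
- Three lumps: at (228,217), (253,219) and (218,235).

Next I move above the bed for a close look.

Request:
{"api": "carry_out", "payload": {"increments": [[0, 0, -72, 260, -691, 230, 0], [0, 0, -72, 260, -691, 230, 0], [0, 0, -72, 260, -691, 230, 0], [0, 0, -72, 260, -691, 230, 0], [0, 0, -72, 260, -691, 230, 0], [0, 0, -72, 260, -691, 230, 0], [0, 0, -72, 260, -691, 230, 0], [0, 0, -72, 260, -691, 230, 0], [0, 0, -72, 260, -691, 230, 0], [0, 0, -72, 260, -691, 230, 0], [0, 0, -72, 260, -691, 230, 0], [0, 0, -72, 260, -691, 230, 0], [0, 0, -72, 260, -691, 230, 0], [0, 0, -72, 260, -691, 230, 0], [0, 0, -72, 260, -691, 230, 0]]}}

```text
clock: 3.48
tool_pos: [0.47, -0.0493, 0.4563]
orientation: [180.0, -0.0, 179.8]
force: [0.3, -0.2, -0.1]
opening: 0.0875
```

```bash
python3 - <<'E'
from h import *
a=snap('wrist')
save('w1',a['pixels'])
print(np.array(a['hand_eye']).round(3).tolist(), np.array(a['intrinsics']).tolist())
print('cam',-a['W'][:3,:3].T@a['W'][:3,3])
for n in 'station flask_top pan block block_pad bar rest brush brush_mat chunk1'.split():
    r=ctrl.search_frame(a,n); print(n,[(np.round(x['centre'],3).tolist(),round(x['confidence'],2),proj(a,x['centre']).round().tolist()[0]) for x in r])
E
```

```text
[[1.0, -0.001, 0.001, 0.001], [0.001, 0.96, 0.279, -0.075], [-0.001, -0.279, 0.96, -0.157], [0.0, 0.0, 0.0, 1.0]] [[377.4915839658771, 0.0, 275.09595478948], [0.0, 377.4915839658771, 208.05602004481398], [0.0, 0.0, 1.0]]
cam [ 0.46876101 -0.12458862  0.61288457]
station [([0.592, -0.081, 0.049], 0.97, [191.0, 130.0]), ([0.734, 0.139, 0.016], 0.35, [121.0, 259.0]), ([0.772, 0.083, 0.011], 0.29, [95.0, 227.0])]
flask_top [([0.579, 0.048, 0.13], 0.75, [194.0, 231.0])]
pan [([0.473, -0.247, 0.026], 0.94, [271.0, 7.0]), ([0.56, -0.114, 0.077], 0.7, [208.0, 106.0]), ([0.579, 0.044, 0.128], 0.27, [194.0, 228.0])]
block [([0.428, -0.113, 0.076], 0.64, [304.0, 107.0])]
block_pad [([0.428, -0.099, 0.0], 0.68, [301.0, 115.0]), ([0.77, 0.082, 0.011], 0.53, [96.0, 226.0])]
bar [([0.438, 0.251, 0.053], 0.85, [294.0, 328.0])]
rest [([0.448, 0.188, 0.006], 0.74, [287.0, 282.0])]
brush [([0.429, 0.041, 0.099], 0.92, [303.0, 219.0])]
brush_mat [([0.263, -0.208, 0.002], 0.83, [412.0, 39.0]), ([0.449, 0.039, 0.005], 0.77, [287.0, 200.0]), ([0.427, -0.102, 0.0], 0.35, [301.0, 113.0])]
chunk1 [([0.628, -0.173, 0.074], 0.83, [155.0, 60.0]), ([0.56, -0.112, 0.076], 0.83, [208.0, 108.0]), ([0.569, -0.176, 0.077], 0.76, [199.0, 58.0]), ([0.437, 0.252, 0.051], 0.17, [294.0, 328.0])]
```

View pics/w1.png

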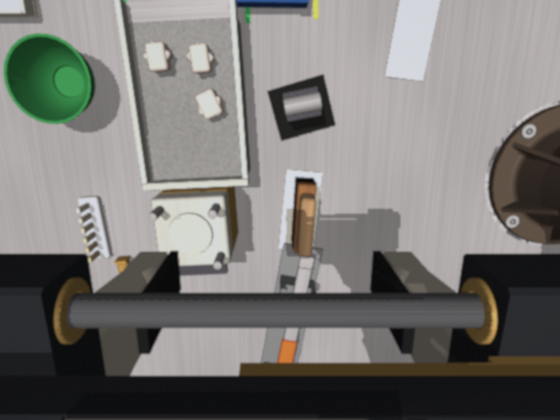

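The wrist view shows the bed with three lumps at (156,56), (200,57) and (208,104), and the flask at (193,232). The block is on the black pad at (302,105), the brush on its mat at (303,215), and the bar runs down from (303,262).

```bash
python3 - <<'E'
from h import *
a=snap('wrist')
p=ray(a,[[143,188],[246,184],[121,8],[236,1],[128,5],[234,2],[237,176],[149,179]],.072); print((p*1000).round(0).tolist())
for n,z in [('block',.07),('block_pad',.003),('brush',.1),('brush_mat',.003),('flask_top',.128),('bar',.05),('rest',.03)]:
    r=ctrl.outline_of(a,n)
    for x in r[:2]:
        m=x['pixels']; print(n,x['confidence'].__round__(2),m.sum(),fitrect(a,m,z))
im=cv2.resize(a['pixels'][60:270,120:340],None,fx=2.7,fy=2.7,interpolation=2); save('w1c',im)
E
```

```text
[[663.0, 1.0, 72.0], [512.0, -4.0, 72.0], [667.0, -237.0, 72.0], [518.0, -245.0, 72.0], [658.0, -241.0, 72.0], [521.0, -244.0, 72.0], [524.0, -16.0, 72.0], [653.0, -12.0, 72.0]]
block 0.98 1094 (array([ 430.5, -116.3]), array([52.2, 40.7]), 9.6)
brush 0.7 1062 (array([ 432.3, -116.9]), array([48.8, 37.3]), 10.4)
brush 0.64 1661 (array([427.9,  39.6]), array([117.3,  31.8]), 86.8)
brush_mat 0.93 1091 (array([426.6,  57.9]), array([136.4,  59.4]), 84.7)
brush_mat 0.2 26433 (array([600.5, -45.4]), array([181.1, 442.4]), 2.6)
bar 0.68 1063 (array([446.5, 288.7]), array([75.5, 30.1]), 78.6)
rest 0.98 1937 (array([446.7, 151.7]), array([88.5, 30.2]), 80.9)
rest 0.65 5106 (array([602.8,  90.7]), array([123.4, 144.6]), 2.7)
```

View pics/w1c.png

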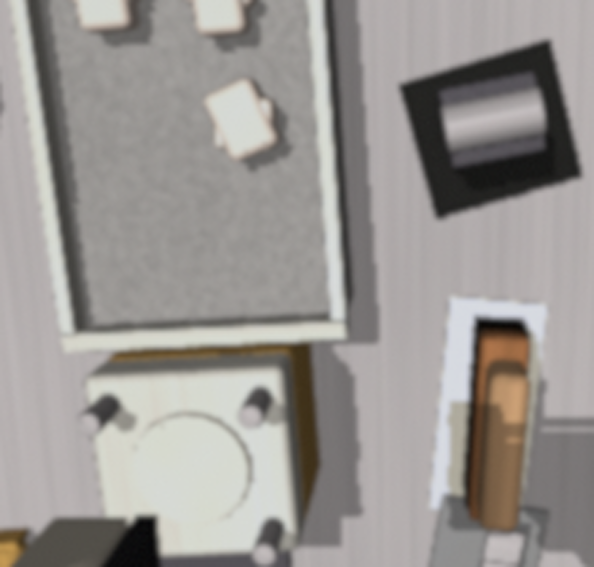

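```bash
python3 - <<'E'
from h import *
from scipy.optimize import least_squares
a=snap('wrist')
f=lambda q:np.array(q)/2.7-0.37+[120,60]
# station fit on wall-top edges z=.072
L=ray(a,f([[65,349],[14,0]]),.072)[:,:2]; Rr=ray(a,f([[345,335],[330,0]]),.072)[:,:2]
B=ray(a,f([[65,349],[345,335]]),.072)[:,:2]
def res(q):
    th=q[2]; Rm=np.array([[np.cos(th),-np.sin(th)],[np.sin(th),np.cos(th)]])
    g=lambda p:(p-q[:2])@Rm
    return np.r_[g(L)[:,0]-.078,g(Rr)[:,0]+.078,g(B)[:,1]-.044]
s=least_squares(res,[.6,-.05,0]);print('station',s.x,np.degrees(s.x[2]),(s.fun*1000).round(1))
P=ray(a,f([[402,86],[549,41],[581,175],[440,217]]),.003)*1000;print('pad',P.round(0).tolist(),cv2.minAreaRect(P[:,:2].astype(np.float32)))
P=ray(a,f([[453,297],[546,305],[432,505]]),.003)*1000;print('mat',P.round(0).tolist())
P=ray(a,f([[444,122],[546,104]]),.074)*1000;print('ridge ends',P.round(0).tolist())
P=ray(a,f([[471,515],[517,528],[530,370],[490,362]]),.1)*1000;print('brush',P.round(0).tolist())
b=snap('top');
for n,z in [('station',.072),('rest',.03),('bar',.052),('block_pad',.003),('brush_mat',.003),('brush',.1),('pan',.035),('flask_top',.128)]:
    for x in ctrl.outline_of(b,n)[:2]: print(n,x['confidence'].__round__(2),fitrect(b,x['pixels'],z))
im=cv2.resize(b['pixels'][208:260,128:270],None,fx=5.5,fy=5.5,interpolation=2); save('t2',im)
E
```

```text
station [ 0.58698939 -0.0451711   0.03578094] 2.0500970408246557 [-1.2 -0.1  2.  -0.7  0.9 -0.9]
pad [[479.0, -135.0, 3.0], [395.0, -159.0, 3.0], [374.0, -85.0, 3.0], [457.0, -61.0, 3.0]] ((426.1578674316406, -109.82687377929688), (86.72518920898438, 77.39903259277344), 16.09363555908203)
mat [[449.0, -13.0, 3.0], [392.0, -8.0, 3.0], [461.0, 122.0, 3.0]]
ridge ends [[456.0, -116.0, 74.0], [404.0, -125.0, 74.0]]
brush [[441.0, 89.0, 100.0], [416.0, 97.0, 100.0], [412.0, 8.0, 100.0], [433.0, 4.0, 100.0]]
station 0.64 (array([ 593.2, -163.5]), array([161.8, 233.2]), 3.5)
station 0.22 (array([ 574.3, -468.8]), array([85. , 75.5]), 89.6)
block_pad 0.91 (array([ 252.2, -395.5]), array([85.8, 77.5]), 30.9)
block_pad 0.81 (array([ 429.1, -112.6]), array([88.5, 73.2]), 14.9)
brush_mat 0.68 (array([406.2,  77.4]), array([85.1, 12.1]), 84.9)
brush_mat 0.68 (array([ 263.2, -221. ]), array([142.2,  63.9]), 81.6)
brush 0.68 (array([423.8,  62.5]), array([76.3, 30.4]), 89.7)
pan 0.89 (array([ 486.7, -319.9]), array([143.2, 209.3]), 88.0)
pan 0.53 (array([400.6, 148.5]), array([47.7, 12.7]), 89.7)
```

View pics/t2.png

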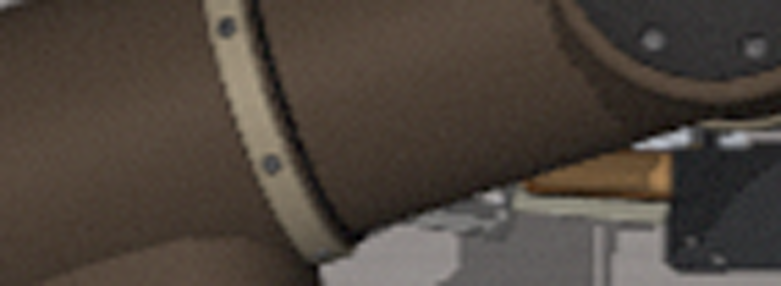

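Request:
{"api": "carry_out", "payload": {"increments": [[0, 0, 10, -40, -69, -226, 0], [0, 0, 10, -40, -69, -226, 0], [0, 0, 10, -40, -69, -226, 0], [0, 0, 10, -40, -69, -226, 0], [0, 0, 10, -40, -69, -226, 0], [0, 0, 10, -40, -69, -226, 0]]}}

```text
clock: 5.68
tool_pos: [0.4318, -0.1186, 0.2324]
orientation: [-179.9, 0.1, -170.1]
force: [0.4, 0.2, 0.0]
opening: 0.0878
```

```bash
python3 - <<'E'
from h import *
o=ctrl.get_obs();print(o['tool_pos'],o['orientation'])
a=snap('wrist')
save('w3',a['pixels'])
for n,z in [('block',.074),('block_pad',.003)]:
    for x in ctrl.outline_of(a,n)[:2]: print(n,x['confidence'].__round__(2),fitrect(a,x['pixels'],z))
    for x in ctrl.search_frame(a,n)[:2]: print(x)
E
```

```text
[ 0.43178796 -0.11860097  0.23243735] [-1.79943211e+02  1.28333661e-01 -1.70138037e+02]
block 0.87 (array([ 432.4, -122.4]), array([51., 48.]), 11.0)
{'centre': [0.4313, -0.1231, 0.0723], 'confidence': 0.91}
block_pad 0.67 (array([ 581.3, -102.7]), array([50.7, 44.5]), 22.4)
block_pad 0.63 (array([ 426.8, -110.1]), array([90.6, 81. ]), 15.1)
{'centre': [0.4205, -0.1215, 0.0005], 'confidence': 0.73}
```

View pics/w3.png

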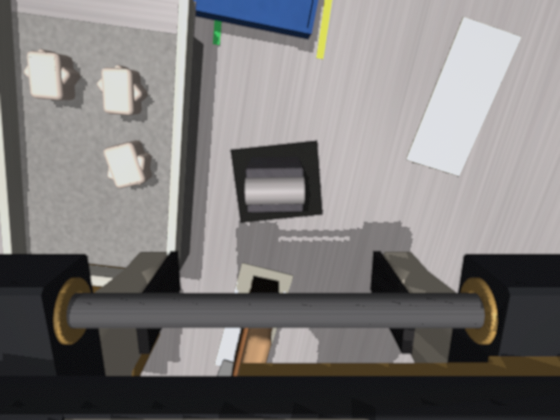

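```bash
python3 - <<'E'
from h import *
a=snap('wrist')
print(ray(a,[[275,168],[275,211]],.069)*1000, ray(a,[[246,190],[304,188]],.075)*1000)
E
```

```text
[[ 433.5480653  -135.85889477   69.        ]
 [ 426.98608921  -98.04331538   69.        ]] [[ 454.85731657 -114.00077494   75.        ]
 [ 406.44733428 -124.19461791   75.        ]]
```

Request:
{"api": "carry_out", "payload": {"increments": [[0, 0, 1, -1, 0, -60, 0], [0, 0, 1, -1, 0, -120, 0], [0, 0, 1, -1, 0, -160, 0], [0, 0, 1, -1, 0, -186, 0], [0, 0, 1, -1, 0, -186, 0], [0, 0, 1, -1, 0, -186, 0], [0, 0, 1, -1, 0, -186, 1], [0, 0, 1, -1, 0, -186, 1], [0, 0, 1, -1, 0, -186, 1], [0, 0, 1, -1, 0, -186, 1], [0, 0, 1, -1, 0, -186, 1], [0, 0, 1, -1, 0, -186, 1]]}}

```text
clock: 7.48
tool_pos: [0.4312, -0.1184, 0.0452]
orientation: [-180.0, 0.2, -169.1]
force: [5.7, 1.4, 2.5]
opening: 0.0501
```

Request:
{"api": "carry_out", "payload": {"increments": [[0, 0, 0, 0, 0, 50, 1], [0, 0, 0, 0, 0, 100, 1], [0, 0, 0, 0, 0, 150, 1], [0, 0, 0, 0, 60, 160, 1], [0, 0, 0, 0, 120, 160, 1], [0, 0, -9, 0, 180, 160, 1], [0, 0, -9, 0, 240, 160, 1], [0, 0, -9, 0, 290, 160, 1], [0, 0, -9, 60, 290, 160, 1], [0, 0, -9, 120, 290, 160, 1], [0, 0, -9, 148, 290, 150, 1], [0, 0, -9, 148, 290, 150, 1], [0, 0, -9, 148, 290, 150, 1]]}}

```text
clock: 9.1
tool_pos: [0.5753, 0.1704, 0.1925]
orientation: [-179.9, -0.3, -178.2]
force: [0.6, 0.2, -6.1]
opening: 0.0497
```

```bash
python3 - <<'E'
from h import *
o=ctrl.get_obs();print(o['tool_pos'],o['orientation'],o['opening'],o['force'])
a=snap('wrist');b=snap('scene')
im=np.hstack([a['pixels'][:,:],]) 
save('w4',a['pixels'])
for n in ['flask_top','flask_lip','block','bar','rest']:
  for s in (a,b):
    for x in ctrl.search_frame(s,n)[:2]: print(n,x['centre'],x['confidence'])
E
```

```text
[0.57531134 0.17039909 0.19248117] [-179.88559794   -0.27868478 -178.20050113] 0.04966302464414356 [ 0.58581689  0.21260426 -6.11200375]
flask_top [0.5836, 0.0735, 0.1309] 0.59
flask_top [0.7725, 0.0832, 0.0125] 0.58
flask_top [0.5998, 0.06, 0.1274] 0.8
flask_lip [0.5889, 0.0761, 0.131] 0.71
flask_lip [0.5852, 0.0822, 0.1237] 0.63
flask_lip [0.6028, 0.0646, 0.1278] 0.77
block [0.5747, 0.1559, 0.2162] 0.73
block [0.4488, 0.073, 0.0027] 0.56
block [0.6027, 0.1714, 0.1673] 0.72
block [0.7372, 0.1678, 0.0115] 0.72
bar [0.4302, 0.1674, 0.0521] 0.92
bar [0.4589, 0.3071, 0.0541] 0.89
bar [0.4261, -0.1115, -0.0043] 0.37
rest [0.4472, 0.183, 0.0068] 0.62
rest [0.459, 0.2906, 0.0085] 0.96
rest [0.6168, -0.0563, 0.053] 0.72
```

View pics/w4.png

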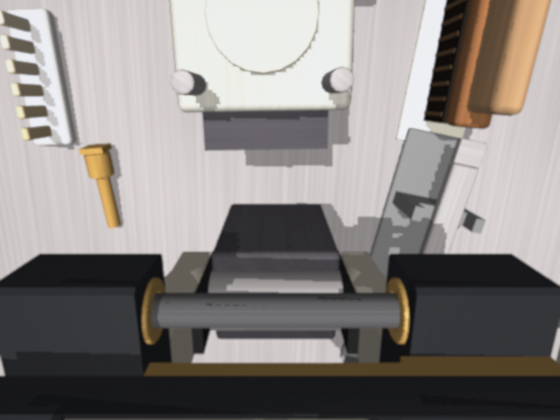

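```bash
python3 - <<'E'
from h import *
a=snap('wrist')
print('lip top edge',ray(a,[[206,150],[328,147]],.104)*1000)
print('upper half +y edge z128',ray(a,[[180,111],[351,107]],.128)*1000)
print('pillars z162',ray(a,[[182,82],[341,79]],.162)*1000)
print('cradle base',ray(a,[[412,129],[455,137]],.004)*1000)
print('bar toe',ray(a,[[457,140],[485,147]],.051)*1000)
print('mat edge',ray(a,[[399,136],[430,0]],.003)*1000)
E
```

```text
lip top edge [[622.48616577 130.10495392 104.        ]
 [542.96554041 125.64179287 104.        ]]
upper half +y edge z128 [[632.69130498 104.97054378 128.        ]
 [534.88771644  99.65493527 128.        ]]
pillars z162 [[622.98981337  90.19930749 162.        ]
 [547.4228215   86.44721389 162.        ]]
cradle base [[453.83002261 119.00442665   4.        ]
 [413.80185387 124.88015353   4.        ]]
bar toe [[434.13932469 123.26919883  51.        ]
 [411.05742949 128.02736449  51.        ]]
mat edge [[464.47642902 125.68045708   3.        ]
 [452.52018073  14.06618333   3.        ]]
```

Request:
{"api": "carry_out", "payload": {"increments": [[0, 0, 1, 3, 2, 0, 1], [0, 0, 1, 3, 2, -60, 1], [0, 0, 1, 3, 2, -110, 1], [0, 0, 1, 3, 2, -140, 1], [0, 0, 1, 3, 2, -148, 1], [0, 0, 1, 3, 2, -148, 1], [0, 0, 1, 3, 2, -148, 1]]}}

```text
clock: 10.62
tool_pos: [0.5816, 0.1741, 0.0483]
orientation: [179.9, 0.2, -177.1]
force: [-0.2, 0.1, -6.7]
opening: 0.0501
```

Request:
{"api": "carry_out", "payload": {"increments": [[0, 0, 0, -1, -2, -3, 1], [0, 0, 0, -1, -2, -6, 1], [0, 0, 0, -1, -2, -6, 1], [0, 0, 0, -1, -2, -6, 1]]}}

```text
clock: 11.12
tool_pos: [0.5796, 0.1712, 0.0425]
orientation: [180.0, 0.1, -177.1]
force: [-4.5, -1.8, 7.2]
opening: 0.05
```

Request:
{"api": "carry_out", "payload": {"increments": [[0, 0, 0, 0, 0, 0, 0], [0, 0, 0, 0, 0, 0, 0], [0, 0, 0, 0, 0, 0, 0], [0, 0, 0, 0, 0, 30, 0], [0, 0, 0, 0, 0, 90, 0], [0, 0, 0, 0, 0, 150, 0], [0, 0, 0, -60, 0, 200, 0], [0, 0, 0, -130, 30, 240, 0], [0, 0, 0, -130, 80, 280, 0], [0, 0, 0, -130, 80, 290, 0], [0, 0, 0, -130, 80, 290, 0], [0, 0, 0, -130, 80, 290, 0]]}}

```text
clock: 12.62
tool_pos: [0.449, 0.2512, 0.3299]
orientation: [-180.0, -0.0, -177.1]
force: [0.5, 0.4, -0.7]
opening: 0.0877
```

```bash
python3 - <<'E'
from h import *
o=ctrl.get_obs();print(o['tool_pos'],o['orientation'],o['opening'],o['force'])
a=snap('wrist')
save('w5',a['pixels'])
for n,z in [('bar',.052),('rest',.03),('block',.074)]:
    for x in ctrl.outline_of(a,n)[:2]: print(n,x['confidence'].__round__(2),fitrect(a,x['pixels'],z))
    for x in ctrl.search_frame(a,n)[:2]: print(x)
E
```

```text
[0.44899518 0.25115755 0.32985893] [-1.79981174e+02 -4.58787229e-02 -1.77138625e+02] 0.08768386041002427 [ 0.52567384  0.4396527  -0.66648945]
bar 0.72 (array([439.7, 252. ]), array([263. ,  27.5]), 79.9)
{'centre': [0.4414, 0.242, 0.0524], 'confidence': 0.62}
rest 0.64 (array([463.1, 250.4]), array([263.5,  27. ]), 80.0)
{'centre': [0.447, 0.2381, 0.0052], 'confidence': 0.94}
block 0.79 (array([570.2, 170.7]), array([66. , 37.7]), 2.8)
```

View pics/w5.png

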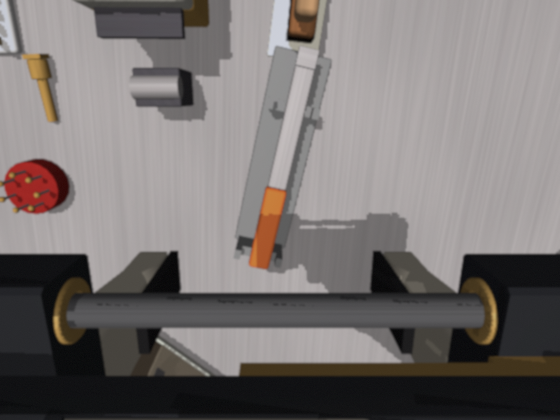

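Request:
{"api": "carry_out", "payload": {"increments": [[0, 0, -10, 1, 57, -60, 0], [0, 0, -13, 1, 57, -120, 0], [0, 0, -13, 1, 57, -180, 0], [0, 0, -13, 1, 57, -220, 0], [0, 0, -13, 1, 57, -220, 0]]}}

```text
clock: 13.6
tool_pos: [0.4486, 0.306, 0.1071]
orientation: [-179.6, -0.2, 169.8]
force: [-0.5, -0.7, 0.7]
opening: 0.0879
```

```bash
python3 - <<'E'
from h import *
o=ctrl.get_obs();print(o['tool_pos'],o['orientation'],o['opening'],o['force'])
a=snap('wrist')
hsv=cv2.cvtColor(a['pixels'],cv2.COLOR_BGR2HSV); m=cv2.inRange(hsv,(5,150,90),(20,255,255)); m[255:]=0
ys,xs=np.nonzero(m); print(len(ys), xs.min(),xs.max(),ys.min(),ys.max())
if len(ys)>50: print(fitrect(a,m>0,.054))
for n,z in [('bar',.052)]:
    for x in ctrl.outline_of(a,n)[:2]: print(n,x['confidence'].__round__(2),fitrect(a,x['pixels'],z))
E
```

```text
[0.44857478 0.3060365  0.10712556] [-179.58676093   -0.22396612  169.80975995] 0.08791151594267248 [-0.51287544 -0.66621606  0.68195548]
2887 250 292 185 254
(array([448.3, 298.6]), array([42.3, 24.5]), 79.7)
bar 0.87 (array([442.1, 264.8]), array([163.9,  25.7]), 80.1)
```

Request:
{"api": "carry_out", "payload": {"increments": [[0, 0, 0, 0, 0, -50, 0], [0, 0, 0, 0, 0, -82, 0], [0, 0, 0, 0, 0, -82, 0], [0, 0, 0, 0, 0, -82, 0], [0, 0, 0, 0, 0, -82, 1], [0, 0, 0, 0, 0, -82, 1], [0, 0, 0, 0, 0, -82, 1], [0, 0, 0, 0, 0, -82, 1], [0, 0, 0, 0, 0, -82, 1], [0, 0, 0, 0, 0, -82, 1], [0, 0, 0, 0, 0, -82, 1]]}}

```text
clock: 15.08
tool_pos: [0.4503, 0.3084, 0.0285]
orientation: [-180.0, 0.0, 169.9]
force: [0.6, -0.4, -0.4]
opening: 0.0263
```

Request:
{"api": "carry_out", "payload": {"increments": [[0, 0, 0, 0, 0, 20, 1], [0, 0, 0, 0, 0, 50, 1], [0, 0, 0, 0, 0, 90, 1], [0, 0, 0, 0, 10, 130, 1], [0, 0, 5, 40, 20, 130, 1], [0, 0, 10, 80, 29, 130, 1], [0, 0, 12.8, 122, 29, 130, 1], [0, 0, 12.8, 122, 29, 130, 1], [0, 0, 12.8, 122, 29, 90, 1], [0, 0, 12.8, 122, 29, 70, 1], [0, 0, 12.8, 122, 29, 60, 1], [0, 0, 12.8, 122, 29, 60, 1], [0, 0, 12.8, 122, 29, 60, 1]]}}

```text
clock: 16.7
tool_pos: [0.5727, 0.3379, 0.0897]
orientation: [179.9, 0.1, -177.3]
force: [-0.5, 0.2, -3.6]
opening: 0.0255
```

```bash
python3 - <<'E'
from h import *
o=ctrl.get_obs();print(o['tool_pos'],o['orientation'],o['opening'],o['force'],o['moment'])
a=snap('wrist');b=snap('scene')
x0,y0=proj(b,[.58,.2,.09])[0].astype(int)
im=np.hstack([a['pixels'][60:360,130:430],cv2.resize(b['pixels'][y0-60:y0+60,x0-80:x0+120],(500,300),interpolation=2)])
save('w6',im)
E
```

```text
[0.57267231 0.33790647 0.08965481] [ 1.79947109e+02  7.20172708e-02 -1.77333720e+02] 0.025516148288596427 [-0.48401112  0.20452675 -3.62361479] [ 0.13386266 -0.07445922  0.00347811]
```

View pics/w6.png

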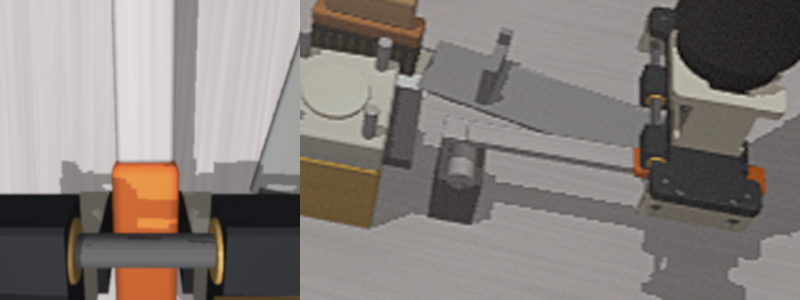

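Request:
{"api": "carry_out", "payload": {"increments": [[0, 0, 0, 0, 0, -10, 1], [0, 0, 0, 0, 0, -18, 1], [0, 0, 0, 0, 0, -22, 1], [0, 0, 0, 0, 0, -22, 1], [0, 0, 0, 0, 0, -22, 1]]}}

```text
clock: 17.42
tool_pos: [0.5724, 0.3375, 0.0667]
orientation: [-180.0, 0.0, -177.3]
force: [-0.4, 0.5, -2.2]
opening: 0.0257
```

```bash
python3 - <<'E'
from h import *
o=ctrl.get_obs();print(o['tool_pos'],o['orientation'],o['opening'],o['force'],o['moment'])
a=snap('wrist')
g=a['pixels']
for x in ctrl.outline_of(a,'bar')[:1]:
    m=x['pixels'];ys=np.nonzero(m.any(1))[0];print(ys.min(),ys.max())
    for r in range(ys.min(),230,20):
        c=np.nonzero(m[r])[0]; 
        if len(c): print(r,c.min(),c.max())
save('w7',g)
E
```

```text
[0.57243936 0.33745066 0.06665798] [-1.79999918e+02  9.06157653e-03 -1.77346199e+02] 0.025655167054954665 [-0.40497424  0.53848033 -2.20134239] [ 0.17016077 -0.03456889  0.02544219]
0 362
0 240 307
20 241 306
40 241 306
60 242 306
80 243 305
100 243 305
120 244 305
140 244 305
160 245 304
180 246 304
200 246 305
220 247 304
```

View pics/w7.png

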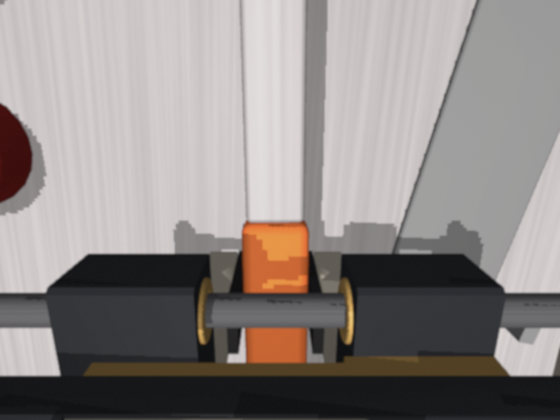

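Request:
{"api": "carry_out", "payload": {"increments": [[0, 0, 0, 0.5, -10, 0, 1], [0, 0, 0, 1, -20, 0, 1], [0, 0, 0, 1.5, -30, 0, 1], [0, 0, 0, 2, -38, 0, 1], [0, 0, 0, 2, -41, 0, 1], [0, 0, 0, 2, -41, 0, 1]]}}

```text
clock: 18.27
tool_pos: [0.5744, 0.2962, 0.0666]
orientation: [180.0, 0.0, -177.4]
force: [0.3, 0.1, -3.2]
opening: 0.0261
```

```bash
python3 - <<'E'
from h import *
o=ctrl.get_obs();print(o['tool_pos'],o['orientation'],o['opening'],o['force'],o['moment'])
b=snap('scene')
x0,y0=proj(b,[.58,.2,.09])[0].astype(int)
save('s8',cv2.resize(b['pixels'][y0-50:y0+50,x0-60:x0+70],None,fx=6,fy=6,interpolation=2))
E
```

```text
[0.57438257 0.29621191 0.06663994] [ 1.79992379e+02  7.07347622e-03 -1.77368716e+02] 0.02614367525348152 [ 0.32141735  0.07665532 -3.20879421] [ 0.22775534 -0.0415716   0.03451001]
```

View pics/s8.png

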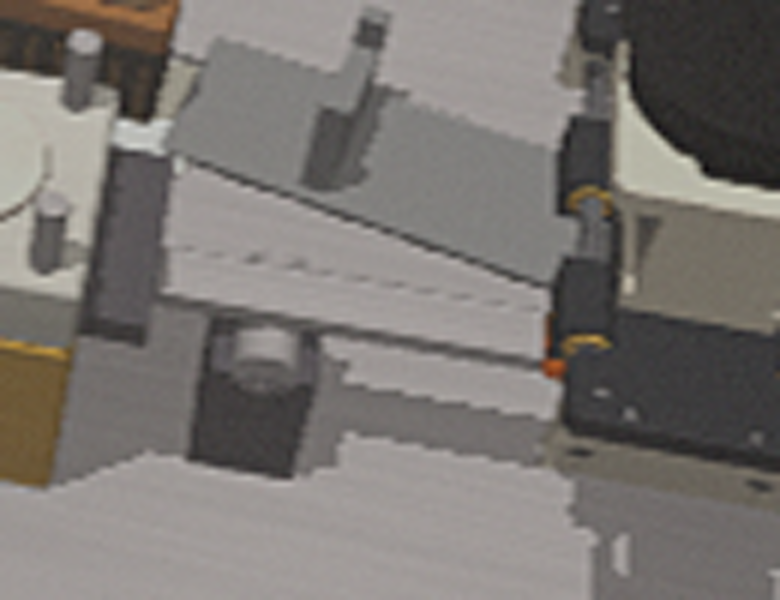

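Request:
{"api": "carry_out", "payload": {"increments": [[-2, -0.1, 0, 0, -0.6, -4.3, 1], [-4, -0.2, 0, 0, -1.2, -8.6, 1], [-4.5, -0.2, 0, 0, -1.4, -9.7, 1], [-5, -0.24, 0, 0, -1.6, -10.8, 1], [-5.5, -0.26, 0, 0, -1.9, -11.9, 1], [-6, -0.28, 0, 0, -2.1, -12.9, 1], [-6.5, -0.3, 0, 0, -2.4, -14, 1], [-7, -0.33, 0, 0, -2.7, -15, 1], [-7.5, -0.35, 0, 0, -2.9, -16.1, 1], [-8, -0.38, 0, 0, -3.2, -17.1, 1], [-8.5, -0.4, 0, 0, -3.5, -18.2, 1], [-9, -0.42, 0, 0, -3.8, -19.2, 1], [-9.5, -0.45, 0, 0, -4, -20.3, 1], [-10, -0.47, 0, 0, -4.3, -21.3, 1], [-10, -0.47, 0, 0, -4.3, -21.3, 1]]}}

```text
clock: 20.2
tool_pos: [0.5754, 0.2922, 0.0477]
orientation: [-170.0, 0.1, -177.3]
force: [-2.3, -1.9, 12.8]
opening: 0.0254
```

Request:
{"api": "carry_out", "payload": {"increments": [[-0.6, -0.03, 0, 0, -0.4, -1.2, 1], [-1.2, -0.06, 0, 0, -0.8, -2.4, 1], [-1.8, -0.09, 0, 0, -1.2, -3.6, 1], [-2.4, -0.11, 0, 0, -1.6, -4.9, 1], [-3, -0.14, 0, 0, -2, -6.1, 1], [-3.6, -0.17, 0, 0, -2.5, -7.3, 1], [-4.2, -0.2, 0, 0, -2.9, -8.6, 1], [-5, -0.24, 0, 0, -3.4, -10.2, 1], [-5.6, -0.26, 0, 0, -4, -11.3, 1], [-6.2, -0.29, 0, 0, -4.5, -12.5, 1], [-6.8, -0.32, 0, 0, -5, -13.6, 1], [-7.4, -0.35, 0, 0, -5.5, -14.7, 1], [-8, -0.38, 0, 0, -6, -15.9, 1], [-8.6, -0.41, 0, 0, -6.5, -17, 1], [-9.2, -0.44, 0, 0, -7, -18.2, 1], [-10, -0.47, 0, 0, -7.7, -19.8, 1], [-10, -0.47, 0, 0, -7.7, -19.8, 1], [-10, -0.47, 0, 0, -7.7, -19.8, 1], [-10, -0.47, 0, 0, -7.7, -19.8, 1]]}}

```text
clock: 22.58
tool_pos: [0.5758, 0.2838, 0.0286]
orientation: [-159.9, 0.2, -177.3]
force: [-0.4, -5.0, 15.8]
opening: 0.0259
```

```bash
python3 - <<'E'
from h import *
o=ctrl.get_obs();print(o['tool_pos'],o['orientation'],o['opening'],o['force'],o['moment'])
b=snap('scene')
for x in ctrl.search_frame(b,'flask_top')[:1]: print(x)
x0,y0=proj(b,[.58,.2,.09])[0].astype(int)
save('s9',cv2.resize(b['pixels'][y0-50:y0+50,x0-80:x0+50],None,fx=6,fy=6,interpolation=2))
E
```

```text
[0.57581392 0.28383858 0.02858836] [-1.59896517e+02  1.73026218e-01 -1.77309919e+02] 0.025905053346434854 [-0.41306074 -4.98028451 15.82075887] [-1.66560081  0.1747461  -0.19129146]
{'centre': [0.6022, 0.0623, 0.1417], 'confidence': 0.94}
```

View pics/s9.png

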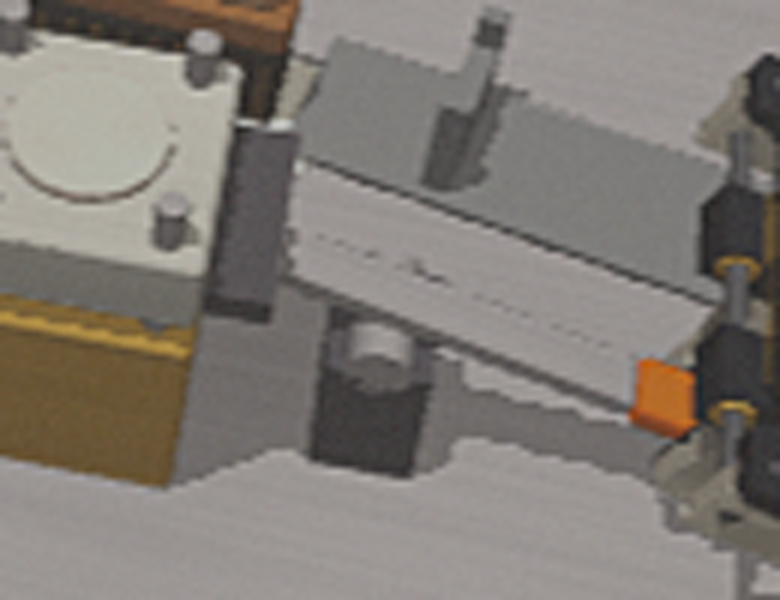

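Request:
{"api": "carry_out", "payload": {"increments": [[3, 0.14, 0, 0, 2.5, 6, 1], [6, 0.28, 0, 0, 5, 12, 1], [10, 0.47, 0, 0, 7.7, 19.8, 1], [14, 0.66, 0, 0, 10.5, 28.3, 1], [20, 0.94, 0, 0, 12, 41.1, 1], [20, 0.94, 0, 0, 12, 41.1, 1], [20, 0.94, 0, -0.5, 25, 41.1, 1], [20, 0.94, 0, -2, 53, 43, 1], [20, 0.94, 0, -2, 65, 46, 1], [20, 0.94, 0, -2, 68, 70, 1], [20, 0.94, 0, -2, 68, 110, 1], [20, 0.94, 0, -2, 68, 110, 1]]}}

```text
clock: 24.18
tool_pos: [0.5736, 0.3552, 0.1386]
orientation: [179.8, 0.3, -177.2]
force: [0.1, 0.2, -3.6]
opening: 0.0256
```

```bash
python3 - <<'E'
from h import *
o=ctrl.get_obs();print(o['tool_pos'],o['orientation'],o['opening'],o['force'],o['moment'])
b=snap('scene');a=snap('wrist')
for x in ctrl.search_frame(b,'flask_top')[:1]: print(x)
for n,z in [('bar',.15)]:
    for x in ctrl.outline_of(a,n)[:1]: print(n,x['confidence'].__round__(2),fitrect(a,x['pixels'],z))
x0,y0=proj(b,[.52,.2,.09])[0].astype(int)
save('s10',np.hstack([cv2.resize(b['pixels'][y0-60:y0+60,x0-80:x0+60],(490,420),interpolation=2),a['pixels'][:,130:430]]))
E
```

```text
[0.57355894 0.35518708 0.13858135] [ 179.81669352    0.25843943 -177.24225391] 0.025572581453238315 [ 0.07863841  0.16662791 -3.64321453] [ 0.28979966 -0.06162481 -0.00413613]
{'centre': [0.6011, 0.0624, 0.14], 'confidence': 0.81}
bar 0.96 (array([573.5, 302.2]), array([ 27. , 110.5]), 2.7)
```

View pics/s10.png

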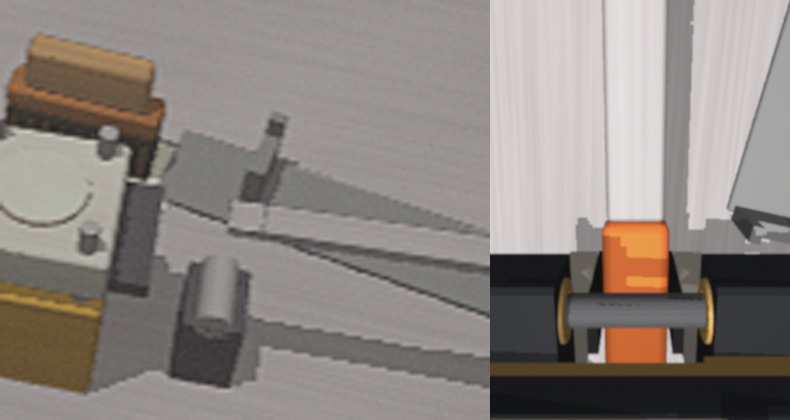

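Request:
{"api": "carry_out", "payload": {"increments": [[0, 0, 0, -40, 0, 0, 1], [0, 0, -6, -80, -10, 0, 1], [0, 0, -12.9, -123.3, -30, 0, 1], [0, 0, -12.9, -123.3, -46.8, 0, 1], [0, 0, -12.9, -123.3, -46.8, -30, 1], [0, 0, -12.9, -123.3, -46.8, -70, 1], [0, 0, -12.9, -123.3, -46.8, -80, 1], [0, 0, -12.9, -123.3, -46.8, -80, 1], [0, 0, -12.9, -123.3, -46.8, -90, 1], [0, 0, -12.9, -123.3, -46.8, -100, 1], [0, 0, -12.9, -123.3, -46.8, -107, 1], [0, 0, -12.9, -123.3, -46.8, -107, 1]]}}

```text
clock: 25.88
tool_pos: [0.4492, 0.3058, 0.0284]
orientation: [180.0, 0.0, 169.8]
force: [-0.4, 0.5, -2.6]
opening: 0.0258
```

```bash
python3 - <<'E'
from h import *
o=ctrl.get_obs();print(o['tool_pos'],o['orientation'],o['opening'],o['force'],o['moment'])
b=snap('scene')
i0=cv2.imread('pics/scene.png')
P=np.array([[.64,.0,.13],[.53,.0,.13],[.53,.11,.13],[.64,.11,.13]])
u=proj(b,P);lo=u.min(0).astype(int)+6;hi=u.max(0).astype(int)-6
t=i0[lo[1]:hi[1],lo[0]:hi[0]]; s=b['pixels'][lo[1]-10:hi[1]+10,lo[0]-10:hi[0]+10]
c=cv2.matchTemplate(s,t,cv2.TM_CCOEFF_NORMED);print(c.max(),np.array(cv2.minMaxLoc(c)[3])-10)
# mask shift
ms=ctrl.outline_of(b,'flask_top')[0]['pixels'];print(np.argwhere(ms).min(0),np.argwhere(ms).mean(0))
for h in (0,.01,.014): print(h,proj(b,[.584,.06,.128+h]))
E
```

```text
[0.44916704 0.3057814  0.02841706] [1.79993509e+02 1.70451877e-02 1.69773263e+02] 0.025833413705793434 [-0.44020304  0.47291254 -2.62903816] [ 0.17286451 -0.2312314   0.03242028]
0.88935214 [ 1 -4]
[202 295] [227.84479032 325.70471249]
0 [[326.29579319 225.41991952]]
0.01 [[326.63115094 222.49480987]]
0.014 [[326.7667587 221.3119907]]
```

Request:
{"api": "carry_out", "payload": {"increments": [[0, 0, 0, 0, 2, -1.5, 1], [0, 0, 0, 0, 2, -1.5, 1], [0, 0, 0, 0, 2, -1.5, 0], [0, 0, 0, 0, 2, -1.5, 0], [0, 0, 0, 0, 2, -1.5, 0], [0, 0, 0, 0, 2, -1.5, 0], [0, 0, 0, 0, 2, 40, 0], [0, 0, 0, 0, 2, 100, 0], [0, 0, 13, 0, -38, 160, 0], [0, 0, 13, 0, -58, 220, 0], [0, 0, 13, 0, -58, 270, 0], [0, 0, 13, 0, -58, 300, 0], [0, 0, 13, 0, -58, 300, 0]]}}

```text
clock: 27.6
tool_pos: [0.4498, 0.2482, 0.3313]
orientation: [179.8, 0.2, -177.3]
force: [-0.5, 0.3, -0.8]
opening: 0.0877
```

```bash
python3 - <<'E'
from h import *
a=snap('wrist')
o=ctrl.get_obs();print(o['tool_pos'],o['orientation'])
for n,z in [('bar',.052),('rest',.03),('block',.074),('brush',.1)]:
    for x in ctrl.outline_of(a,n)[:1]: print(n,x['confidence'].__round__(2),fitrect(a,x['pixels'],z))
    for x in ctrl.search_frame(a,n)[:1]: print(x)
save('w11',a['pixels'])
E
```

```text
[0.44906165 0.24781901 0.32925549] [ 1.79900119e+02  7.09308577e-02 -1.77254473e+02]
bar 0.72 (array([437.2, 249.9]), array([262.9,  25.7]), 79.7)
{'centre': [0.4406, 0.2381, 0.0513], 'confidence': 0.98}
rest 0.89 (array([462.9, 250.8]), array([263.1,  30.8]), 79.6)
{'centre': [0.448, 0.2391, 0.0042], 'confidence': 0.69}
block 0.81 (array([570.2, 170.5]), array([67.6, 37.9]), 2.7)
{'centre': [0.5691, 0.1734, 0.069], 'confidence': 0.9}
brush 0.93 (array([428.7, 103.9]), array([38.6, 26.7]), 87.9)
{'centre': [0.4272, 0.1038, 0.0631], 'confidence': 0.96}
```

View pics/w11.png

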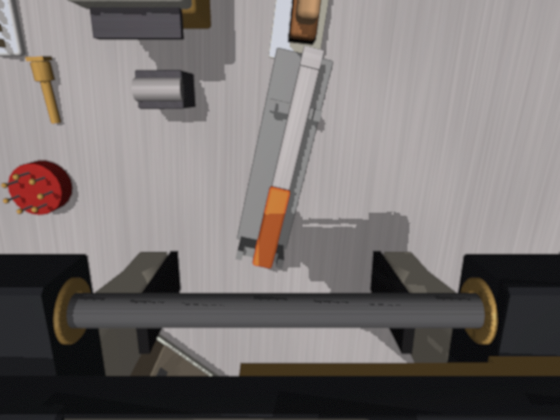

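```bash
python3 - <<'E'
from h import *
a=snap('wrist')
p=ray(a,[[276,104],[320,123],[247,243],[283,250]],.056)[:,:2]*1000
f=(p[0]+p[1])/2;g=(p[2]+p[3])/2;print(p.round(0).tolist(),f,g,np.linalg.norm(f-g))
u=(f-g)/np.linalg.norm(f-g);print('rest yaw',np.degrees(np.arctan2(u[1],u[0])),'origin',f-60*u,g+125*u)
bo=np.array([437.2,249.9])+7.5*np.array([-.179,-.984]);print('bar origin',bo, 'rel',(bo-(f-60*u))@u,(bo-(f-60*u))@np.array([-u[1],u[0]]))
E
```

```text
[[450.0, 178.0], [400.0, 196.0], [477.0, 342.0], [433.0, 349.0]] [424.65845736 187.07440507] [454.81092847 345.84911327] 161.6124360282451
rest yaw -100.75283898699374 origin [435.85282031 246.02087433] [431.48933898 223.04396898]
bar origin [435.8575 242.52  ] rel 3.438529911589982 0.6577651516144181
```

Request:
{"api": "carry_out", "payload": {"increments": [[0, 0, 0, 50, -20, -40, 0], [0, 0, 0, 100, -50, -80, 0], [0, 0, 0, 130, -72, -120, 0], [0, 0, 0, 130, -72, -150, 0], [0, 0, 0, 130, -72, -150, 0], [0, 0, 0, 130, -72, -210, 0], [0, 0, 0, 130, -72, -260, 0], [0, 0, 0, 130, -72, -285, 0], [0, 0, 0, 130, -72, -285, 0], [0, 0, 0, 130, -72, -285, 1], [0, 0, 0, 130, -72, -285, 1], [0, 0, 0, 130, -72, -285, 1], [0, 0, 0, 130, -72, -285, 1], [0, 0, 0, 130, -72, -285, 1], [0, 0, 0, 130, -72, -285, 1]]}}

```text
clock: 29.98
tool_pos: [0.5792, 0.1756, 0.0439]
orientation: [180.0, 0.0, -177.2]
force: [-1.8, 0.5, 5.3]
opening: 0.0496
```

Request:
{"api": "carry_out", "payload": {"increments": [[0, 0, 0, 0, 0, 50, 1], [0, 0, 0, 0, 0, 100, 1], [0, 0, 0, 0, 0, 160, 1], [0, 0, 0, -50, 0, 165, 1], [0, 0, 0, -110, 0, 165, 1], [0, 0, 0, -153.5, 0, 165, 1], [0, 0, 0, -153.5, -60, 165, 1], [0, 0, 5, -153.5, -120, 165, 1], [0, 0, 14, -153.5, -180, 165, 1], [0, 0, 14, -153.5, -240, 165, 1], [0, 0, 14, -153.5, -281.5, 165, 1], [0, 0, 14, -153.5, -281.5, 120, 1], [0, 0, 14, -153.5, -281.5, 60, 1], [0, 0, 14, -153.5, -281.5, 20, 1], [0, 0, 14, -153.5, -281.5, 8, 1], [0, 0, 14, -153.5, -281.5, 8, 1], [0, 0, 14, -153.5, -281.5, 4, 1], [0, 0, 14, -153.5, -281.5, 3, 1], [0, 0, 14, -153.5, -281.5, 2.5, 1]]}}

```text
clock: 32.35
tool_pos: [0.4262, -0.1059, 0.0469]
orientation: [-180.0, 0.1, -163.2]
force: [-1.9, 0.7, 5.2]
opening: 0.0498
```

Request:
{"api": "carry_out", "payload": {"increments": [[0, 0, 0, 0, 0, 0, 0], [0, 0, 0, 0, 0, 0, 0], [0, 0, 0, 0, 0, 0, 0], [0, 0, 0, 0, 0, 0, 0], [0, 0, 0, 0, 0, 50, 0], [0, 0, 0, 0, 0, 110, 0], [0, 0, -10, 0, -50, 170, 0], [0, 0, -21, 0, -100, 230, 0], [0, 0, -32, 0, -150, 290, 0], [0, 0, -42, 0, -190, 320, 0], [0, 0, -53, 0, -190, 320, 0], [0, 0, -63, 0, -190, 320, 0], [0, 0, -74, 0, -190, 320, 0], [0, 0, -84, 0, -190, 320, 0], [0, 0, -95, 0, -190, 320, 0], [0, 0, -104, 0, -190, 320, 0], [0, 0, -104, 0, -190, 320, 0]]}}

```text
clock: 34.48
tool_pos: [0.4254, -0.2959, 0.3658]
orientation: [-180.0, -0.0, 92.8]
force: [-0.4, 0.2, -0.4]
opening: 0.0875
```

```bash
python3 - <<'E'
from h import *
a=snap('wrist')
o=ctrl.get_obs();print(o['tool_pos'],o['orientation'])
for n,z in [('pan',.035),('block',.074),('block_pad',.003)]:
    for x in ctrl.outline_of(a,n)[:1]: print(n,x['confidence'].__round__(2),fitrect(a,x['pixels'],z))
    for x in ctrl.search_frame(a,n)[:1]: print(x)
save('w12',a['pixels'])
E
```

```text
[ 0.42541777 -0.29589419  0.36583577] [-1.79985223e+02 -5.18975397e-03  9.29539194e+01]
pan 0.8 (array([ 486.7, -321.9]), array([140.9, 211.9]), 89.6)
{'centre': [0.5041, -0.3202, 0.0016], 'confidence': 0.92}
block 0.57 (array([ 423.6, -123.2]), array([65.7, 55.4]), 16.1)
{'centre': [0.4234, -0.1163, 0.0674], 'confidence': 0.76}
block_pad 0.77 (array([ 255.4, -392.9]), array([82.4, 81.8]), 29.9)
{'centre': [0.2672, -0.3938, 0.0012], 'confidence': 0.95}
```

View pics/w12.png

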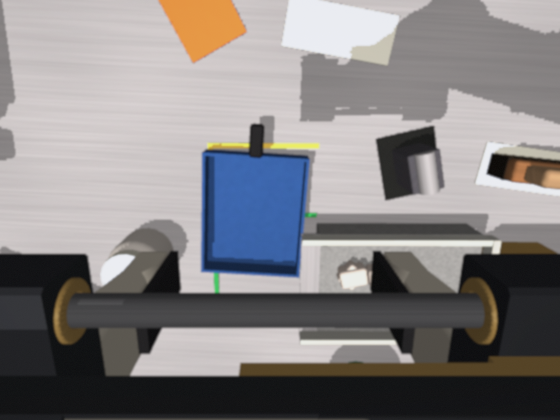

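```bash
python3 - <<'E'
from h import *
a=snap('wrist')
print('rim',(ray(a,[[203,151],[308,155],[300,276],[202,271]],.035)*1000).round(0).tolist())
print('handle',(ray(a,[[257,125],[256,156],[250,140],[264,140]],.049)*1000).round(0).tolist())
print('yellow',(ray(a,[[207,146],[319,147]],0)*1000).round(0).tolist(),'green',(ray(a,[[308,215],[316,215],[217,276],[216,292]],0)*1000).round(0).tolist())
hsv=cv2.cvtColor(a['pixels'],cv2.COLOR_BGR2HSV)
for nm,lo,hi in[('y',(25,120,100),(35,255,255)),('g',(50,120,80),(75,255,255)),('b',(100,120,30),(125,255,255))]:
    m=cv2.inRange(hsv,lo,hi); ys,xs=np.nonzero(m)
    print(nm,len(ys),cv2.boundingRect(m))
    if nm=='b': print(fitrect(a,m>0,.035))
th=np.radians(2.6);o=np.array([589,-43.5]);Rm=np.array([[np.cos(th),-np.sin(th)],[np.sin(th),np.cos(th)]])
for q in ([0,-260],[-100,-260],[-100-85,-260-70],[-185,-190],[-85,-190],[-85,-330],[85,-330]): 
    w=o+Rm@q; print(q,w.round(0),proj(a,[w[0]/1000,w[1]/1000,0]).round(0))
E
```

```text
rim [[419.0, -389.0, 35.0], [417.0, -254.0, 35.0], [589.0, -253.0, 35.0], [588.0, -392.0, 35.0]]
handle [[381.0, -320.0, 49.0], [420.0, -320.0, 49.0], [400.0, -328.0, 49.0], [399.0, -311.0, 49.0]]
yellow [[416.0, -390.0, 0.0], [410.0, -236.0, 0.0]] green [[509.0, -244.0, 0.0], [508.0, -233.0, 0.0], [613.0, -375.0, 0.0], [640.0, -377.0, 0.0]]
y 243 (208, 144, 110, 4)
g 89 (215, 213, 101, 81)
b 12124 (202, 151, 107, 125)
(array([ 503.1, -322.1]), array([137.7, 170.4]), 89.2)
[0, -260] [ 601. -303.] [[265. 271.]]
[-100, -260] [ 501. -308.] [[264. 208.]]
[-185, -330] [ 419. -382.] [[213. 148.]]
[-185, -190] [ 413. -242.] [[315. 149.]]
[-85, -190] [ 513. -237.] [[313. 218.]]
[-85, -330] [ 519. -377.] [[216. 217.]]
[85, -330] [ 689. -369.] [[221. 320.]]
```

Request:
{"api": "carry_out", "payload": {"increments": [[0, 0, -3, -27, -24, -60, 0], [0, 0, -3, -27, -24, -120, 0], [0, 0, -3, -27, -24, -180, 0], [0, 0, -3, -27, -24, -240, 0], [0, 0, -3, -27, -24, -290, 0], [0, 0, -3, -27, -24, -330, 0], [0, 0, -3, -27, -24, -344, 0], [0, 0, -3, -27, -24, -344, 0], [0, 0, -3, -27, -24, -344, 0], [0, 0, -3, -27, -24, -344, 1], [0, 0, -3, -27, -24, -344, 1], [0, 0, -3, -27, -24, -344, 1], [0, 0, -3, -27, -24, -344, 1], [0, 0, -3, -27, -24, -344, 1], [0, 0, -3, -27, -24, -344, 1], [0, 0, -3, -27, -24, -344, 1]]}}

```text
clock: 36.88
tool_pos: [0.3984, -0.3199, 0.0219]
orientation: [-180.0, -0.0, 89.8]
force: [0.2, 0.3, -0.4]
opening: 0.0233
```

Request:
{"api": "carry_out", "payload": {"increments": [[0, 0, 0, 0, 0, 0, 1], [0, 0, 0, 0, 0, 0, 1], [0, 0, 0, 0, 0, 0, 1]]}}

```text
clock: 37.25
tool_pos: [0.3985, -0.32, 0.0219]
orientation: [-180.0, -0.0, 89.7]
force: [-0.4, -1.7, -1.6]
opening: 0.0178
```

Gripped at 18 mm. I slide it to the green mark.

Request:
{"api": "carry_out", "payload": {"increments": [[0, 0, 0.4, 10, 1, 0, 1], [0, 0, 0.8, 25, 2, 0, 1], [0, 0, 1.2, 40, 4, 0, 1], [0, 0, 1.8, 60, 6, 0, 1], [0, 0, 2.4, 80, 9, 0, 1], [0, 0, 2.6, 92, 10.5, 0, 1], [0, 0, 2.6, 98, 11, 0, 1], [0, 0, 2.6, 98, 11, 0, 1], [0, 0, 2.6, 98, 11, 0, 1]]}}

```text
clock: 38.38
tool_pos: [0.4956, -0.3088, 0.0219]
orientation: [-179.9, -0.0, 92.4]
force: [-4.6, 0.4, 5.2]
opening: 0.018
```

```bash
python3 - <<'E'
from h import *
o=ctrl.get_obs();print(o['tool_pos'],o['orientation'],o['force'])
b=snap('top')
hsv=cv2.cvtColor(b['pixels'],cv2.COLOR_BGR2HSV)
m=cv2.inRange(hsv,(100,120,30),(125,255,255)); m[:,:300]=0
print(fitrect(b,m>0,.035),cv2.boundingRect(m))
E
```

```text
[ 0.49563789 -0.30876103  0.02191751] [-1.79916933e+02 -2.36691501e-02  9.23515254e+01] [-4.55009692  0.36932704  5.24611457]
(array([ 641.3, -313.6]), array([ 94.2, 118.6]), 1.9) (337, 156, 136, 264)
```

Request:
{"api": "carry_out", "payload": {"increments": [[0, 0, 0, 0, 0, 0, 0], [0, 0, 0, 0, 0, 0, 0], [0, 0, 0, 0, 0, 0, 0], [0, 0, 0, 0, 0, 0, 0], [0, 0, 0, 0, 0, 50, 0], [0, 0, 0, 0, 0, 110, 0], [0, 0, 0, 0, 0, 170, 0], [0, 0, 0, 0, 0, 230, 0], [0, 0, 0, 0, 0, 290, 0], [0, 0, 0, 0, 0, 340, 0], [0, 0, 0, 0, 0, 340, 0], [0, 0, 0, 0, 0, 340, 0]]}}

```text
clock: 39.92
tool_pos: [0.4963, -0.3086, 0.3615]
orientation: [180.0, -0.0, 92.3]
force: [0.0, 0.3, -0.8]
opening: 0.0879
```

```bash
python3 - <<'E'
from h import *
a=snap('wrist')
o=ctrl.get_obs();print(o['tool_pos'],o['orientation'])
hsv=cv2.cvtColor(a['pixels'],cv2.COLOR_BGR2HSV)
m=cv2.inRange(hsv,(100,120,30),(125,255,255)); m[300:]=0
print(fitrect(a,m>0,.035),cv2.boundingRect(m))
save('w13',a['pixels'])
E
```

```text
[ 0.49610124 -0.30859923  0.36077574] [-1.79919525e+02 -5.33300736e-02  9.23482386e+01]
(array([ 600.1, -305.8]), array([173.7, 137. ]), 1.8) (222, 173, 106, 121)
```

View pics/w13.png

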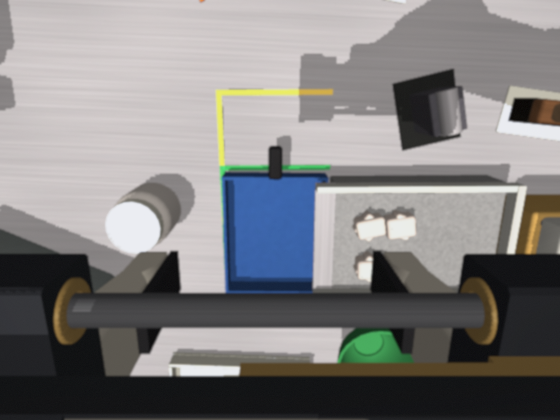

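```bash
cat >> h.py <<'E'
O=np.array([.589,-.0435]);TH=np.radians(2.6)
RS=np.array([[np.cos(TH),-np.sin(TH)],[np.sin(TH),np.cos(TH)]])
def tost(p): return (np.array(p)[:2]-O)@RS
def tow(q): return O+RS@np.array(q)
def chunks(s):
    for x in ctrl.search_frame(s,'chunk1'):
        if x['confidence']>.3: print('chunk',np.round(x['centre'],3),round(x['confidence'],2),'st',(tost(x['centre'])*1000).round(0))
E
python3 - <<'E'
from h import *
a=snap('wrist')
for p in ([219,92],[333,92],[222,168],[220,130]): print(p,(ray(a,p,0)*1000).round(0),(tost(ray(a,p,0)[0])*1000).round(0))
chunks(a); b=snap('scene'); chunks(b)
for n in ('brush','brush_mat','block','block_pad','pan'):
    for x in ctrl.search_frame(b,n)[:1]: print(n,x)
# brush/mat orientation from top view
for n,z in (('brush',.1),('brush_mat',.003)):
  for s in (a,):
    for x in ctrl.outline_of(s,n)[:2]: print(n,fitrect(s,x['pixels'],z))
E
```

```text
[219, 92] [[ 414. -385.    0.]] [-190. -334.]
[333, 92] [[ 408. -236.    0.]] [-189. -184.]
[222, 168] [[ 515. -381.    0.]] [ -90. -334.]
[220, 130] [[ 463. -384.    0.]] [-141. -334.]
chunk [ 0.574 -0.189  0.076] 0.78 st [ -22. -145.]
chunk [ 0.565 -0.146  0.074] 0.72 st [ -29. -102.]
chunk [ 0.627 -0.187  0.072] 0.68 st [  31. -145.]
chunk [ 0.636 -0.175  0.077] 0.63 st [  41. -134.]
chunk [ 0.576 -0.145  0.077] 0.53 st [ -18. -101.]
brush {'centre': [0.4366, 0.0562, 0.0643], 'confidence': 0.69}
brush_mat {'centre': [0.268, -0.223, 0.0004], 'confidence': 0.94}
block {'centre': [0.4507, -0.103, 0.0655], 'confidence': 0.71}
block_pad {'centre': [0.2556, -0.3961, 0.001], 'confidence': 0.92}
pan {'centre': [0.6037, -0.3228, 0.0066], 'confidence': 0.79}
brush (array([422. , -30.6]), array([56.1, 26.7]), 87.5)
brush (array([ 566.4, -114. ]), array([146.4, 293.5]), 3.7)
brush_mat (array([425.5,  32.1]), array([88.1, 60.1]), 85.0)
brush_mat (array([ 299.5, -171.4]), array([ 3.3, 28.1]), 2.3)
```

Request:
{"api": "carry_out", "payload": {"increments": [[0, 0, 10, -20, 40, 0, 0], [0, 0, 20, -40, 90, 0, 0], [0, 0, 30, -69, 140, 0, 0], [0, 0, 40, -69, 190, 0, 0], [0, 0, 50, -69, 240, -20, 0], [0, 0, 60, -69, 290, -40, 0], [0, 0, 70, -69, 340, -60, 0], [0, 0, 80, -69, 390, -60, 0], [0, 0, 82.7, -69, 409, -60, 0], [0, 0, 82.7, -69, 409, -60, 0], [0, 0, 82.7, -69, 409, -60, 0], [0, 0, 82.7, -69, 409, -60, 0]]}}

```text
clock: 42.02
tool_pos: [0.4275, 0.0993, 0.3021]
orientation: [180.0, 0.0, 175.0]
force: [-0.5, 0.6, -0.6]
opening: 0.0877
```

```bash
python3 - <<'E'
from h import *
a=snap('wrist')
o=ctrl.get_obs();print(o['tool_pos'],o['orientation'])
print('cam',-a['W'][:3,:3].T@a['W'][:3,3])
for n,z in (('brush',.1),('brush_mat',.003)):
    for x in ctrl.outline_of(a,n)[:2]: print(n,x['confidence'],fitrect(a,x['pixels'],z))
    for x in ctrl.search_frame(a,n)[:1]: print(x)
hsv=cv2.cvtColor(a['pixels'],cv2.COLOR_BGR2HSV)
u=proj(a,[[.427,.05,.1],[.427,.095,.1],[.427,.005,.1]]);print(u.round())
c=u[0].astype(int)
for r in range(60,250,15):
    print(r,[tuple(hsv[r,x].tolist()) for x in range(c[0]-40,c[0]+44,8)])
E
```

```text
[0.42751312 0.09933389 0.30207231] [1.79990951e+02 9.92479261e-03 1.74957866e+02]
cam [0.41976704 0.02429519 0.45871044]
brush 0.63 (array([423. ,  52.4]), array([99.9, 25.6]), 86.6)
{'centre': [0.4237, 0.0508, 0.1015], 'confidence': 0.91}
brush_mat 0.64 (array([427.3,  60. ]), array([138.6,  60.8]), 84.7)
{'centre': [0.4451, 0.0456, 0.0034], 'confidence': 0.65}
[[270. 128.]
 [274. 175.]
 [265.  77.]]
60 [(0, 9, 174), (6, 7, 176), (6, 7, 174), (0, 7, 182), (0, 9, 177), (6, 7, 175), (5, 9, 179), (0, 7, 178), (0, 8, 181), (0, 9, 178), (0, 9, 180)]
75 [(175, 9, 177), (6, 7, 177), (30, 1, 194), (108, 11, 224), (11, 112, 152), (12, 140, 151), (12, 144, 147), (4, 27, 131), (108, 11, 224), (0, 7, 180), (5, 8, 181)]
90 [(0, 7, 177), (0, 7, 177), (13, 9, 188), (111, 11, 224), (14, 114, 139), (15, 108, 189), (15, 107, 202), (12, 117, 100), (21, 20, 178), (0, 7, 183), (0, 7, 181)]
105 [(0, 6, 176), (0, 7, 178), (0, 6, 180), (110, 10, 224), (14, 119, 126), (15, 107, 188), (15, 108, 205), (12, 126, 83), (23, 25, 175), (175, 8, 186), (4, 10, 183)]
120 [(0, 7, 178), (5, 9, 179), (173, 6, 175), (110
[... 692 characters left out ...]
 138, 131), (13, 135, 113), (12, 122, 88), (24, 23, 154), (0, 7, 148), (175, 8, 185)]
195 [(0, 7, 180), (0, 8, 183), (0, 7, 180), (0, 2, 145), (30, 2, 148), (45, 3, 148), (173, 6, 162), (0, 8, 201), (175, 8, 201), (0, 0, 103), (0, 7, 151)]
210 [(0, 7, 181), (0, 8, 181), (175, 9, 179), (0, 2, 145), (0, 2, 148), (165, 4, 144), (0, 9, 119), (173, 7, 137), (173, 8, 127), (0, 0, 99), (0, 8, 170)]
225 [(0, 8, 181), (5, 9, 179), (0, 7, 176), (0, 0, 130), (150, 3, 86), (150, 2, 109), (174, 10, 134), (174, 9, 136), (170, 7, 106), (0, 3, 99), (0, 8, 122)]
240 [(0, 7, 175), (0, 7, 177), (5, 9, 173), (0, 0, 141), (30, 2, 106), (0, 0, 100), (173, 8, 136), (0, 8, 131), (0, 3, 99), (0, 0, 48), (8, 8, 122)]
```

```bash
python3 - <<'E'
from h import *
a=snap('wrist')
hsv=cv2.cvtColor(a['pixels'],cv2.COLOR_BGR2HSV)
m=cv2.inRange(hsv,(13,95,175),(18,120,255)); m[200:]=0; m=cv2.morphologyEx(m,cv2.MORPH_OPEN,np.ones((3,3)))
print(fitrect(a,m>0,.103),cv2.boundingRect(m))
E
```

```text
(array([424.2,  54.4]), array([81.5, 15.4]), 87.0) (263, 86, 20, 90)
```

Request:
{"api": "carry_out", "payload": {"increments": [[0, 0, 2, -3.5, -45, -60, 0], [0, 0, 2, -3.5, -45, -120, 0], [0, 0, 2, -3.5, -45, -170, 0], [0, 0, 2, -3.5, -45, -210, 0], [0, 0, 2, -3.5, -45, -235, 0], [0, 0, 2, -3.5, -45, -235, 0], [0, 0, 2, -3.5, -45, -235, 0], [0, 0, 2, -3.5, -45, -235, 1], [0, 0, 2, -3.5, -45, -235, 1], [0, 0, 2, -3.5, -45, -235, 1], [0, 0, 2, -3.5, -45, -235, 1], [0, 0, 2, -3.5, -45, -235, 1], [0, 0, 2, -3.5, -45, -235, 1], [0, 0, 2, -3.5, -45, -235, 1], [0, 0, 2, -3.5, -45, -235, 1], [0, 0, 2, -3.5, -45, -235, 1]]}}

```text
clock: 44.32
tool_pos: [0.4238, 0.055, 0.0668]
orientation: [-180.0, -0.0, 177.0]
force: [0.4, -0.1, -1.1]
opening: 0.0221
```

Request:
{"api": "carry_out", "payload": {"increments": [[0, 0, 0, 0, 0, 50, 1], [0, 0, 0, 0, 0, 110, 1], [0, 0, 0, 0, 0, 170, 1], [0, 0, -10, 0, -40, 185, 1], [0, 0, -20, 0, -80, 185, 1], [0, 0, -30, 0, -110, 185, 1], [0, 0, -40, 20, -138.5, 185, 1], [0, 0, -50, 40, -138.5, 185, 1], [0, 0, -60, 60, -138.5, 185, 1], [0, 0, -70, 80, -138.5, 185, 1], [0, 0, -80, 110, -138.5, 185, 1], [0, 0, -84.4, 150, -138.5, 185, 1], [0, 0, -84.4, 167, -138.5, 185, 1], [0, 0, -84.4, 167, -138.5, 140, 1], [0, 0, -84.4, 167, -138.5, 100, 1], [0, 0, -84.4, 167, -138.5, 80, 1], [0, 0, -84.4, 167, -138.5, 80, 1], [0, 0, -84.4, 167, -138.5, 80, 1]]}}

```text
clock: 46.58
tool_pos: [0.5915, -0.0834, 0.148]
orientation: [179.9, 0.0, 92.7]
force: [0.3, -0.3, -0.6]
opening: 0.0215
```

```bash
python3 - <<'E'
from h import *
o=ctrl.get_obs();print(o['tool_pos'],o['orientation'],o['force'],tost(o['tool_pos'])*1000)
b=snap('scene');chunks(b);t=snap('top');chunks(t)
for s in(b,t):
  for n in('brush','pan','flask_top'):
    for x in ctrl.search_frame(s,n)[:1]: print(n,x)
E
```

```text
[ 0.59149074 -0.08341801  0.14801823] [1.79934892e+02 1.01187051e-02 9.26903453e+01] [ 0.32972512 -0.30640388 -0.64585188] [  0.677375   -39.98990851]
chunk [ 0.575 -0.145  0.076] 0.55 st [ -18. -100.]
chunk [ 0.58  -0.186  0.075] 0.51 st [ -16. -142.]
chunk [ 0.633 -0.178  0.075] 0.47 st [  38. -136.]
chunk [ 0.565 -0.151  0.077] 0.61 st [ -29. -107.]
brush {'centre': [0.6328, -0.0737, 0.1409], 'confidence': 0.67}
pan {'centre': [0.6079, -0.3268, 0.0037], 'confidence': 0.89}
flask_top {'centre': [0.5963, 0.0632, 0.141], 'confidence': 0.88}
brush {'centre': [0.5455, -0.0811, 0.1485], 'confidence': 0.42}
pan {'centre': [0.6047, -0.3144, 0.0023], 'confidence': 0.81}
flask_top {'centre': [0.5501, 0.0521, 0.1362], 'confidence': 0.61}
```

Request:
{"api": "carry_out", "payload": {"increments": [[0, 0, 0, 0, 0, -20, 1], [0, 0, 0, 0, 0, -30, 1], [0, 0, 0, 0, 0, -32, 1], [0, 0, 0, 0, 0, -32, 1], [0, 0, 0, 0, 0, -32, 1]]}}

```text
clock: 47.7
tool_pos: [0.5914, -0.0834, 0.1155]
orientation: [179.9, 0.0, 92.7]
force: [-0.6, 0.3, -1.1]
opening: 0.0218
```

Request:
{"api": "carry_out", "payload": {"increments": [[0, 0, 0, 0.3, -6, 0, 1], [0, 0, 0, 0.6, -14, 0, 1], [0, 0, 0, 1, -22, 0, 1], [0, 0, 0, 1.4, -30, 0, 1], [0, 0, 0, 1.7, -38, 0, 1], [0, 0, 0, 2.1, -46, 0, 1], [0, 0, 0, 2.5, -54, 0, 1], [0, 0, 0, 2.8, -62, 0, 1], [0, 0, 0, 3.2, -70, 0, 1], [0, 0, 0, 3.5, -78, 0, 1], [0, 0, 0, 3.9, -86, 0, 1], [0, 0, 0, 4.3, -94, 0, 1], [0, 0, 0, 4.6, -102, 0, 1], [0, 0, 0, 5, -110, 0, 1], [0, 0, 0, 5.4, -118, 0, 1], [0, 0, 0, 5.7, -126, 0, 1], [0, 0, 0, 6.1, -134, 0, 1]]}}

```text
clock: 49.82
tool_pos: [0.5971, -0.218, 0.1149]
orientation: [-180.0, -0.0, 92.6]
force: [0.3, 1.2, -0.2]
opening: 0.0218
```

Request:
{"api": "carry_out", "payload": {"increments": [[0, 0, 0, 0.3, -6, 0, 1], [0, 0, 0, 0.5, -12, 0, 1], [0, 0, 0, 0.8, -18, 0, 1], [0, 0, 0, 1.1, -24, 0, 1], [0, 0, 0, 1.4, -30, 0, 1], [0, 0, 0, 1.6, -36, 0, 1], [0, 0, 0, 1.8, -40, 0, 1], [0, 0, 0, 1.8, -40, 0, 1], [0, 0, 0, 1.8, -40, 0, 1]]}}

```text
clock: 50.95
tool_pos: [0.5989, -0.2573, 0.1149]
orientation: [-180.0, -0.0, 92.6]
force: [-0.4, 1.1, -2.0]
opening: 0.0219
```

```bash
python3 - <<'E'
from h import *
o=ctrl.get_obs();print(o['tool_pos'],o['orientation'],o['force'],tost(o['tool_pos'])*1000)
b=snap('scene');chunks(b);t=snap('top');chunks(t)
for s in(b,t):
  for n in('pan',):
    for x in ctrl.search_frame(s,n)[:1]: print(n,x)
E
```

```text
[ 0.59885483 -0.25734403  0.1149395 ] [-1.79996403e+02 -3.00418923e-03  9.26469197e+01] [-0.44976146  1.14170716 -1.97092732] [ 1.44082539e-01 -2.14070941e+02]
chunk [ 0.572 -0.313  0.031] 0.53 st [ -30. -268.]
pan {'centre': [0.6435, -0.3466, 0.0069], 'confidence': 0.72}
pan {'centre': [0.5461, -0.3208, 0.0048], 'confidence': 0.87}
```

Request:
{"api": "carry_out", "payload": {"increments": [[0, 0, 0, 0, 0, 40, 1], [0, 0, 0, 0, 0, 100, 1], [0, 0, 0, -40, 20, 160, 1], [0, 0, 0, -90, 40, 220, 1], [0, 0, 0, -120, 60, 240, 1], [0, 0, 0, -120, 60, 240, 1], [0, 0, 0, -120, 60, 240, 1]]}}

```text
clock: 52.12
tool_pos: [0.4788, -0.1971, 0.3556]
orientation: [179.9, -0.0, 92.7]
force: [-0.1, 0.1, -1.0]
opening: 0.022
```

```bash
python3 - <<'E'
from h import *
o=ctrl.get_obs();print(o['tool_pos'],o['orientation'],o['force'],tost(o['tool_pos'])*1000)
for n in ('wrist','scene','top'):
  s=snap(n);print(n);chunks(s)
  for x in ctrl.search_frame(s,'pan')[:1]: print(x)
  if n!='top':
    for x in ctrl.outline_of(s,'chunk1'):
      m=x['pixels'].astype(np.uint8);ct=np.argwhere(m).mean(0); r=ray(s,ct[::-1],.02)[0]
      print(x['confidence'],m.sum(),ct,(tost(r)*1000).round(), (tost(ray(s,ct[::-1],.065)[0])*1000).round())
    hsv=cv2.cvtColor(s['pixels'],cv2.COLOR_BGR2HSV);m=cv2.inRange(hsv,(100,120,30),(125,255,255))
    u=proj(s,[.6,-.3,.02])[0].astype(int);k=np.zeros_like(m);k[max(0,u[1]-90):u[1]+90,max(0,u[0]-90):u[0]+90]=1;print('pan',fitrect(s,m*k>0,.035))
E
```

```text
[ 0.47876022 -0.19708281  0.35561494] [ 1.79881919e+02 -9.83633024e-03  9.26853742e+01] [-0.12801156  0.0621781  -1.0351012 ] [-117.09327415 -148.42390594]
wrist
chunk [ 0.571 -0.265  0.045] 0.83 st [ -28. -220.]
chunk [ 0.573 -0.317  0.031] 0.67 st [ -28. -272.]
chunk [0.553 0.057 0.142] 0.67 st [-31. 102.]
chunk [ 0.617 -0.27   0.02 ] 0.65 st [  17. -227.]
{'centre': [0.5603, -0.3232, 0.0055], 'confidence': 0.59}
0.9 525 [226.46095238 217.04952381] [ -23. -228.] [ -39. -221.]
0.85 642 [222.98286604 185.2788162 ] [ -28. -272.] [ -43. -261.]
0.49 415 [123.80481928 549.30120482] [-162.  201.] [-165.  169.]
pan (array([ 562.5, -305.1]), array([101. , 139.1]), 2.0)
scene
chunk [ 0.58  -0.319  0.032] 0.72 st [ -21. -275.]
chunk [ 0.631 -0.274  0.042] 0.65 st [  32. -232.]
chunk [ 0.582 -0.273  0.04 ] 0.48 st [ -18. -229.]
{'centre': [0.6194, -0.3295, 0.009], 'confidence': 0.76}
0.78 189 [217.93650794 175.98412698] [ -27. -275.] [   7. -253.]
0.6 124 [219.41129032 190.69354839] [ -30. -237.] [   3. -217.]
0.43 265 [323.27924528 357.49811321] [157. 204.] [181. 201.]
pan (array([ 612.8, -304.4]), array([188.9, 143.5]), 2.2)
top
chunk [ 0.417 -0.097  0.001] 0.7 st [-174.  -46.]
{'centre': [0.6767, -0.33, 0.0022], 'confidence': 0.92}
```

Request:
{"api": "carry_out", "payload": {"increments": [[0, 0, 10, -20, 40, -20, 1], [0, 0, 20, -40, 80, -40, 1], [0, 0, 30, -51.8, 120, -60, 1], [0, 0, 40, -51.8, 160, -80, 1], [0, 0, 50, -51.8, 200, -100, 1], [0, 0, 60, -51.8, 240, -120, 1], [0, 0, 70, -51.8, 256.5, -130, 1], [0, 0, 80, -51.8, 256.5, -160, 1], [0, 0, 82.3, -51.8, 256.5, -200, 1], [0, 0, 82.3, -51.8, 256.5, -240, 1], [0, 0, 82.3, -51.8, 256.5, -270, 1], [0, 0, 82.3, -51.8, 256.5, -280, 1], [0, 0, 82.3, -51.8, 256.5, -285, 1], [0, 0, 82.3, -51.8, 256.5, -288, 1], [0, 0, 82.3, -51.8, 256.5, -288, 1]]}}

```text
clock: 54.55
tool_pos: [0.4275, 0.0593, 0.0676]
orientation: [180.0, 0.1, 175.0]
force: [0.4, -0.4, -1.4]
opening: 0.0217
```

Request:
{"api": "carry_out", "payload": {"increments": [[0, 0, 0, 0, 0, -1, 1], [0, 0, 0, 0, 0, -1, 1], [0, 0, 0, 0, 0, -1, 0], [0, 0, 0, 0, 0, -1, 0], [0, 0, 0, 0, 0, -1, 0], [0, 0, 0, 0, 0, -1, 0], [0, 0, 0, 0, 0, 50, 0], [0, 0, 0, 0, 0, 110, 0], [0, 0, 0, 0, 0, 170, 0], [0, 0, 0, 0, 40, 234, 0], [0, 0, 0, 0, 40, 234, 0], [0, 0, 0, 0, 40, 234, 0]]}}

```text
clock: 56.05
tool_pos: [0.427, 0.0995, 0.301]
orientation: [180.0, 0.0, 175.0]
force: [0.0, 0.3, -0.7]
opening: 0.0875
```

```bash
python3 - <<'E'
from h import *
a=snap('wrist');o=ctrl.get_obs();print(o['tool_pos'],o['orientation'])
hsv=cv2.cvtColor(a['pixels'],cv2.COLOR_BGR2HSV)
m=cv2.inRange(hsv,(13,95,175),(18,120,255)); m[200:]=0; m=cv2.morphologyEx(m,cv2.MORPH_OPEN,np.ones((3,3)))
print(fitrect(a,m>0,.103))
for n,z in (('brush',.1),('brush_mat',.003),('bar',.052)):
    for x in ctrl.outline_of(a,n)[:1]: print(n,x['confidence'],fitrect(a,x['pixels'],z))
b=snap('scene');chunks(b)
E
```

```text
[0.4264789  0.09891593 0.29987756] [-1.79969418e+02 -7.90326445e-02  1.74974134e+02]
(array([426.8,  59.5]), array([81.6, 14.6]), 85.1)
brush 0.82 (array([425.5,  56.4]), array([99.3, 26.7]), 84.7)
brush_mat 0.96 (array([427.2,  59.8]), array([139.7,  60.8]), 84.3)
bar 0.73 (array([425.2, 183.2]), array([133.1,  23.9]), 80.0)
chunk [ 0.582 -0.318  0.03 ] 0.6 st [ -20. -274.]
chunk [ 0.583 -0.273  0.044] 0.6 st [ -16. -229.]
chunk [ 0.632 -0.274  0.039] 0.58 st [  33. -233.]
chunk [0.756 0.302 0.033] 0.33 st [182. 337.]
```

Request:
{"api": "carry_out", "payload": {"increments": [[0, 0, -10, 0, -40, 30, 0], [0, 0, -20, 0, -90, 60, 0], [0, 0, -30, 0, -140, 60, 0], [0, 0, -40, 0, -190, 60, 0], [0, 0, -50, 20, -240, 60, 0], [0, 0, -60, 40, -290, 60, 0], [0, 0, -70, 68.6, -340, 60, 0], [0, 0, -80, 68.6, -390, 60, 0], [0, 0, -82.7, 68.6, -408, 60, 0], [0, 0, -82.7, 68.6, -408, 60, 0], [0, 0, -82.7, 68.6, -408, 60, 0]]}}

```text
clock: 57.72
tool_pos: [0.4955, -0.3083, 0.3609]
orientation: [-180.0, -0.0, 92.3]
force: [-0.7, 0.4, -0.2]
opening: 0.0879
```

```bash
python3 - <<'E'
from h import *
a=snap('wrist');o=ctrl.get_obs();print(o['tool_pos'],o['orientation'])
hsv=cv2.cvtColor(a['pixels'],cv2.COLOR_BGR2HSV);m=cv2.inRange(hsv,(100,120,30),(125,255,255));m[300:]=0
print('pan',fitrect(a,m>0,.035),cv2.boundingRect(m))
chunks(a)
for n,z in (('block',.074),('block_pad',.003)):
    for x in ctrl.outline_of(a,n)[:2]: print(n,x['confidence'],fitrect(a,x['pixels'],z))
u=proj(a,[[.49,-.309,.049]])[0].astype(int);d=cv2.inRange(a['pixels'],(0,0,0),(45,45,45));k=np.zeros_like(d);k[u[1]-40:u[1]+25,u[0]-30:u[0]+30]=1
print('handle',fitrect(a,(d*k)>0,.049))
E
```

```text
[ 0.49563464 -0.30803792  0.36122378] [ 1.79972757e+02 -2.40255705e-03  9.23589988e+01]
pan (array([ 599.9, -306. ]), array([173.1, 136.1]), 1.3) (223, 174, 105, 120)
chunk [ 0.625 -0.272  0.041] 0.88 st [  26. -229.]
chunk [ 0.571 -0.268  0.043] 0.77 st [ -28. -223.]
chunk [ 0.576 -0.315  0.034] 0.61 st [ -26. -270.]
chunk [ 0.56  -0.123  0.05 ] 0.54 st [-33. -78.]
block 0.6 (array([ 428.4, -124.3]), array([56.5, 61.1]), 14.6)
block_pad 0.73 (array([ 427.7, -110.4]), array([91.7, 80. ]), 15.6)
handle (array([ 496.8, -309. ]), array([37.7, 16.4]), 2.3)
```

Request:
{"api": "carry_out", "payload": {"increments": [[0, 0, 0, 0, 0, -60, 0], [0, 0, 0, 0, 0, -120, 0], [0, 0, 0, 0, 0, -180, 0], [0, 0, 0, 0, 0, -240, 0], [0, 0, 0, 0, 0, -290, 0], [0, 0, 0, 0, 0, -325, 0], [0, 0, 0, 0, 0, -338.5, 0], [0, 0, 0, 0, 0, -338.5, 0], [0, 0, 0, 0, 0, -338.5, 0], [0, 0, 0, 0, 0, -338.5, 1], [0, 0, 0, 0, 0, -338.5, 1], [0, 0, 0, 0, 0, -338.5, 1], [0, 0, 0, 0, 0, -338.5, 1], [0, 0, 0, 0, 0, -338.5, 1], [0, 0, 0, 0, 0, -338.5, 1], [0, 0, 0, 0, 0, -338.5, 1], [0, 0, 0, 0, 0, -338.5, 1], [0, 0, 0, 0, 0, -338.5, 1], [0, 0, 0, 0, 0, -338.5, 1]]}}

```text
clock: 60.3
tool_pos: [0.4956, -0.3089, 0.0224]
orientation: [-180.0, -0.0, 92.2]
force: [0.1, 0.0, -0.9]
opening: 0.0178
```

Request:
{"api": "carry_out", "payload": {"increments": [[0, 0, 0, -5, -0.2, 0, 1], [0, 0, 0, -13, -0.5, 0, 1], [0, 0, 0, -22, -0.8, 0, 1], [0, 0, 0, -31, -1.1, 0, 1], [0, 0, 0, -40, -1.4, 0, 1], [0, 0, 0, -49, -1.7, 0, 1], [0, 0, 0, -58, -2, 0, 1], [0, 0, 0, -67, -2.3, 0, 1], [0, 0, 0, -76, -2.6, 0, 1], [0, 0, 0, -85, -3, 0, 1], [0, 0, 0, -93, -3.3, 0, 1], [0, 0, 0, -99, -3.5, 0, 1], [0, 0, 0, -99, -3.5, 0, 1], [0, 0, 0, -99, -3.5, 0, 1]]}}

```text
clock: 62.05
tool_pos: [0.3954, -0.3123, 0.0224]
orientation: [-179.9, -0.0, 92.2]
force: [-4.7, -0.1, 2.5]
opening: 0.0177
```

Request:
{"api": "carry_out", "payload": {"increments": [[0, 0, 0, 0, 0, 0, 0], [0, 0, 0, 0, 0, 0, 0], [0, 0, 0, 0, 0, 0, 0], [0, 0, 0, 0, 0, 0, 0], [0, 0, 0, 0, 0, 50, 0], [0, 0, 0, 0, 0, 110, 0], [0, 0, 0, 0, 0, 170, 0], [0, 0, 0, 0, 0, 230, 0], [0, 0, 0, 0, 0, 290, 0], [0, 0, 0, 0, 0, 340, 0], [0, 0, 0, 0, 0, 340, 0], [0, 0, 0, 0, 0, 340, 0]]}}

```text
clock: 63.55
tool_pos: [0.3964, -0.3121, 0.3618]
orientation: [-180.0, -0.0, 92.3]
force: [0.2, 0.2, -0.4]
opening: 0.0874
```

```bash
python3 - <<'E'
from h import *
a=snap('wrist');o=ctrl.get_obs();print(o['tool_pos'],o['orientation'],o['clock'])
hsv=cv2.cvtColor(a['pixels'],cv2.COLOR_BGR2HSV);m=cv2.inRange(hsv,(100,120,30),(125,255,255));m[300:]=0
print('pan',fitrect(a,m>0,.035),cv2.boundingRect(m))
g=cv2.inRange(hsv,(25,120,100),(35,255,255));ys,xs=np.nonzero(g);p=ray(a,np.c_[xs,ys],0)[:,:2]
st=((p-O)@RS*1000);print('yellow st min/max',st.min(0).round(),st.max(0).round(),len(xs))
chunks(a);b=snap('scene');chunks(b)
for n in('flask_top','bar','brush','block','pan'):
    for x in ctrl.search_frame(b,n)[:1]: print(n,x)
for n,z in (('block',.074),('block_pad',.003)):
    for x in ctrl.outline_of(a,n)[:2]: print(n,x['confidence'],fitrect(a,x['pixels'],z))
E
```

```text
[ 0.3962699  -0.31203521  0.36125098] [-1.79921336e+02 -6.08104276e-02  9.22471823e+01] 63.6
pan (array([ 500.1, -308.5]), array([174.2, 137.4]), 1.7) (223, 173, 105, 121)
yellow st min/max [-192. -337.] [-172. -186.] 232
chunk [ 0.526 -0.271  0.042] 0.8 st [ -73. -225.]
chunk [ 0.474 -0.274  0.038] 0.75 st [-125. -225.]
chunk [ 0.483 -0.321  0.032] 0.75 st [-118. -272.]
chunk [ 0.477 -0.274  0.044] 0.69 st [-122. -225.]
chunk [0.418 0.114 0.001] 0.37 st [-163.  165.]
flask_top {'centre': [0.598, 0.0619, 0.1417], 'confidence': 0.87}
bar {'centre': [0.6009, 0.066, 0.1426], 'confidence': 0.68}
brush {'centre': [0.4393, 0.0636, 0.0651], 'confidence': 0.59}
block {'centre': [0.4484, -0.1054, 0.0702], 'confidence': 0.82}
pan {'centre': [0.4972, -0.3315, 0.0071], 'confidence': 0.79}
block 0.7 (array([ 521.4, -147.1]), array([ 70.8, 224. ]), 3.0)
block 0.61 (array([ 421.9, -124.2]), array([70.3, 56.1]), 16.7)
block_pad 0.88 (array([ 251.3, -396.4]), array([91.4, 80.5]), 30.5)
block_pad 0.65 (array([ 426.6, -110.5]), array([90.7, 81.9]), 16.1)
```

```bash
python3 -c "
from h import *
b=snap('scene');chunks(b)
for x in ctrl.search_frame(b,'bar')[:2]+ctrl.search_frame(b,'rest')[:1]: print(x)
print(ctrl.close_job())"
```

```text
chunk [0.732 0.168 0.012] 0.54 st [153. 205.]
chunk [ 0.483 -0.321  0.03 ] 0.48 st [-118. -272.]
chunk [ 0.532 -0.278  0.043] 0.48 st [ -68. -231.]
chunk [ 0.477 -0.275  0.043] 0.47 st [-122. -226.]
{'centre': [0.4456, 0.2646, 0.055], 'confidence': 0.62}
{'centre': [0.4537, 0.2468, 0.0041], 'confidence': 0.72}
the job is handed in; nothing more can be done
None
```

I did every step in the required order and handed the job in at about 64 s of robot time; no verdict was given. I stood the block before the lip, levered the flask up, and laid the bar back in its cradle. I then put the block back on its pad and slid the pan to the green mark. The brush swept the three lumps into it in one pass and went back on its mat, and the pan slid to the yellow mark.

Last checks by camera (I measured no settling time after the lumps dropped):

| Item | Result |
|---|---|
| Flask | up about 13 mm (image shift 4 px, about 13.7 mm; network 12–14 mm) |
| Bar | about 3 mm lengthwise and 1 mm across from the cradle centre |
| Pan on yellow mark | within about 2 mm and 1° |
| Lumps | all three in the pan, surfaces at 30–44 mm |
| Brush on mat | within about 1 mm and 1° |
| Block | upright, placed at the pad's centre by the arm's pose reading; the camera outlines do not confirm the position closely |

- **Bar:** the one full bar-in-cradle fit came just after I laid it back. In that fit the rear post put the cradle centre about 23 mm from where the front post did. I trusted the front post, because my rear pixel picks were rough. The bar's position relative to the camera did not change afterwards.
- **Lumps:** one lump had shifted a few centimetres on the bed before the sweep; I re-measured it. The lump network also gave stray low-confidence hits, on the bed, the flask top, the pad and the screw. I took these as false because the pictures showed only three lumps.
- **Pictures:** I used all 16 views by the time the pan reached the green mark. The sweep, the brush placing and the final parking were checked by numbers only.

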